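Change the cards in a circuit board test station

TASK

Slide the test station's cover fully open, move the tested cards that are inside it into the outgoing rack, and stand every new card from the blue mat in a bay of the station, one card per slot, upright and fully seated. Then slide the cover fully shut and, only after that, press the start button all the way down and let go. Leave the other things on the bench where they are.

Things in the scene. Friction and masses are not known exactly. Their poses are not given: they have to be found in the camera images.
- station: test station fixed to the table, white and blue box 385 (x) x 101 (y) mm, side rails 99 mm high. Origin at table height under its middle. +x half: compartment 69 mm wide, floor 6 mm up, rim 90 mm, under the cover, with 3 bays in a row along x, its end walls 40 mm or more from a bay's centre. -x half: closed housing on which the opened cover lies. Button ledge on the housing's +y side
- bay0 (a point): centre of the floor of bay 0 (x = 47 mm from the station's origin, bays 48 mm apart), where the middle of a seated card's foot belongs. Bay 35 mm in the station's x (card thickness) by 69 mm in y, between ribs that stand 20 mm above the floor. Axes as the station's
- bay1 (a point): centre of the floor of bay 1 (x = 95 mm from the station's origin, bays 48 mm apart), where the middle of a seated card's foot belongs. Bay 35 mm in the station's x (card thickness) by 69 mm in y, between ribs that stand 20 mm above the floor. Axes as the station's
- bay2 (a point): centre of the floor of bay 2 (x = 143 mm from the station's origin, bays 48 mm apart), where the middle of a seated card's foot belongs. Bay 35 mm in the station's x (card thickness) by 69 mm in y, between ribs that stand 20 mm above the floor. Axes as the station's
- cover (a joint): the flat grey metal cover, 188 x 83 x 6 mm, sliding level along the station's x: 0 = fully shut over the compartment, 0.185 m = fully open (slid towards the station's -x, over the housing). It may start slightly ajar. Friction about 1.5 N; stays where it is left. Its underside is 90 mm above the table, 6 mm above a seated card
- cover_grip (a point): middle of the top of the cover's black handle rib, 130 mm above the table: a rib 14 mm thick along the station's x, 60 mm along its y, standing 34 mm up from the middle of the cover
- start (a joint): green start button on the ledge, pressed straight down against a spring: 0 = up, 0.006 m = fully down (about 5 N); springs back when let go
- start_top (a point): centre of the start button's top face (32 mm across)
- rack: outgoing rack fixed to the table, low black and white, 135 (x) x 85 mm, 26 mm high, with two slots 60 mm apart along its x. Origin at the centre of its underside. Floor 6 mm up, slots 35 mm (x) by 69 mm (y), ribs 20 mm above the floor. It stands on the left or right of the station
- out0 (a point): centre of rack slot 0 on its floor, where the middle of a seated card's foot belongs; card thickness along the rack's x
- out1 (a point): centre of rack slot 1 on its floor, where the middle of a seated card's foot belongs; card thickness along the rack's x
- tested0: tested card, at the start in a bay of the station under the cover (1 or 2 of three present). Green board, 9 mm thick (x), 64 mm wide (y), upright on a black foot 30 (x) x 64 (y) x 22 mm; 78 mm high in all, 0.16 kg, stands by itself. Origin: centre of the foot's underside, z up. All cards alike, same either way round. Pinch along x, near the top
- tested1: tested card, at the start in a bay of the station under the cover (1 or 2 of three present). Green board, 9 mm thick (x), 64 mm wide (y), upright on a black foot 30 (x) x 64 (y) x 22 mm; 78 mm high in all, 0.16 kg, stands by itself. Origin: centre of the foot's underside, z up. All cards alike, same either way round. Pinch along x, near the top
- tested2: tested card, at the start in a bay of the station under the cover (1 or 2 of three present). Green board, 9 mm thick (x), 64 mm wide (y), upright on a black foot 30 (x) x 64 (y) x 22 mm; 78 mm high in all, 0.16 kg, stands by itself. Origin: centre of the foot's underside, z up. All cards alike, same either way round. Pinch along x, near the top
- new0: new card, at the start on the blue mat across the station from the rack (2 or 3 of four present). Green board, 9 mm thick (x), 64 mm wide (y), upright on a black foot 30 (x) x 64 (y) x 22 mm; 78 mm high in all, 0.16 kg, stands by itself. Origin: centre of the foot's underside, z up. All cards alike, same either way round. Pinch along x, near the top
- new1: new card, at the start on the blue mat across the station from the rack (2 or 3 of four present). Green board, 9 mm thick (x), 64 mm wide (y), upright on a black foot 30 (x) x 64 (y) x 22 mm; 78 mm high in all, 0.16 kg, stands by itself. Origin: centre of the foot's underside, z up. All cards alike, same either way round. Pinch along x, near the top
- new2: new card, at the start on the blue mat across the station from the rack (2 or 3 of four present). Green board, 9 mm thick (x), 64 mm wide (y), upright on a black foot 30 (x) x 64 (y) x 22 mm; 78 mm high in all, 0.16 kg, stands by itself. Origin: centre of the foot's underside, z up. All cards alike, same either way round. Pinch along x, near the top
- new3: new card, at the start on the blue mat across the station from the rack (2 or 3 of four present). Green board, 9 mm thick (x), 64 mm wide (y), upright on a black foot 30 (x) x 64 (y) x 22 mm; 78 mm high in all, 0.16 kg, stands by itself. Origin: centre of the foot's underside, z up. All cards alike, same either way round. Pinch along x, near the top
- bottle: bystander, to be left where it is: upright bottle, 52 mm across, 130 mm high; origin under its middle
- screwdriver: bystander, to be left where it is: screwdriver lying down, 160 mm long
- brush: bystander, to be left where it is: brush lying down, 160 mm long
- reel: bystander, to be left where it is: flat black component reel lying down, 110 mm across, 12 mm high
- jar: bystander, to be left where it is: small jar, 60 mm across, 60 mm high
- blank: bystander, to be left where it is: bare green panel lying flat, 110 x 80 x 12 mm
Not all that is in view belongs to the job. Leave any red look-alike of the new0 alone.

How it is judged:
On the way, in this order (a step that is already met when the one before it is completed fails the run):
1. the cover is slid open (at least 170 of 185 mm) (value of joint cover above 0.17 m), for 0.2 s.
2. every tested card stands in a slot of the rack and every new card in a bay of the station ((horizontal distance between new0 and bay0 below 0.007 m or horizontal distance between new0 and bay1 below 0.007 m or horizontal distance between new0 and bay2 below 0.007 m) and z of new0 in the frame of station between 0.002 and 0.01 m and angle between each of new0, new1, new2, new3, tested0, tested1, tested2's own z axis and vertical below 0.08 rad and (horizontal distance between new1 and bay0 below 0.007 m or horizontal distance between new1 and bay1 below 0.007 m or horizontal distance between new1 and bay2 below 0.007 m) and z of new1 in the frame of station between 0.002 and 0.01 m and (horizontal distance between new2 and bay0 below 0.007 m or horizontal distance between new2 and bay1 below 0.007 m or horizontal distance between new2 and bay2 below 0.007 m) and z of new2 in the frame of station between 0.002 and 0.01 m and (horizontal distance between new3 and bay0 below 0.007 m or horizontal distance between new3 and bay1 below 0.007 m or horizontal distance between new3 and bay2 below 0.007 m) and z of new3 in the frame of station between 0.002 and 0.01 m and (horizontal distance between tested0 and out0 below 0.007 m or horizontal distance between tested0 and out1 below 0.007 m) and z of tested0 in the frame of rack between 0.002 and 0.01 m and (horizontal distance between tested1 and out0 below 0.007 m or horizontal distance between tested1 and out1 below 0.007 m) and z of tested1 in the frame of rack between 0.002 and 0.01 m and (horizontal distance between tested2 and out0 below 0.007 m or horizontal distance between tested2 and out1 below 0.007 m) and z of tested2 in the frame of rack between 0.002 and 0.01 m), for 0.2 s.
3. the cover is slid shut (within 5 mm) over the cards (all of step 2 and value of joint cover below 0.005 m), for 0.2 s.
4. the start button is pressed down (at least 4.5 of 6 mm) with the cover shut (value of joint start above 0.0045 m and value of joint cover below 0.005 m), for 0.05 s.
At the end, for the whole second after the job is handed in: every new card stands seated in a bay of the station and every tested card in a slot of the rack (foot within 7 mm of the slot's centre and 4 mm of its floor, within 0.08 rad of upright, at rest), the cover is within 5 mm of fully shut, and the button is up again (all of step 3 and linear speed of each of new0, new1, new2, new3, tested0, tested1, tested2 below 0.02 m/s and value of joint start below 0.002 m); the robot touches nothing.
It fails at once if a bystander is moved more than 30 mm (distance of any of bottle, screwdriver, brush, reel, jar, blank from where it was at the start of the episode above 0.03 m).
Of tested0, tested1, tested2 only 1 to 2 are there at a start; the rules pass over those that are not, and their reading is None.
Of new0, new1, new2, new3 only 2 to 3 are there at a start; the rules pass over those that are not, and their reading is None.
At some moment in a run one of new0, new1, new2, new3 may be knocked a few centimetres aside while the robot is not near it.
It also fails if it takes over 210 s, if anything falls off the work surface, if the arm or the gripper's body presses on something with over 40 N, if the wrist force passes 120 N, or if a joint passes its speed limit or range.

ROBOT

A 7-joint arm with a two-finger parallel gripper is mounted at the origin on the work surface. World frame = base frame: x ahead of the robot, y to its left, z up, the work surface at z = 0. Lengths are in m, angles in rad, forces in N, time in s.
With the tool pointing down it reaches from about 0.4 to 0.85 m from the base axis. Payload 4.5 kg.
Tool frame: the origin (TCP) lies between the finger pads; the fingertips stand 8 mm ahead of it and the grasp point (between the pads) lies 11 mm behind it; y points along the fingers, x is the direction in which the jaws open and shut, and the axes are right-handed (so a half turn about y gives the same grasp; the last joint's range is limited). The gripper opens to 85 mm and grips with 20 to 120 N. Pads are 22 mm wide; open, the fingers measure 114 mm over their backs; the gripper's body (76 mm by 85 mm) begins 54 mm behind the grasp point. The pads swing forward as they close: fully open they stand 13 mm farther back than shut.
Start: joints at [1.284, 0.689, -0.195, 1.565, 0.157, 0.902, -0.215], TCP at [0.197, -0.593, 0.239] pointing down, gripper open.
Joint ranges: [-3.01, 3.01], [-0.46, 2.08], [-1.47, 1.51], [0.13, 2.56], [-1, 4.14], [0.04, 2.09], [-2.66, 2.66]. Speed limits (rad/s): [2.57, 2.57, 3.14, 3.14, 3.14, 3.14, 3.14].

INTERFACE

Orientations are given as a 3x3 rotation matrix whose columns are the frame's x, y, z axes.
In Python, from bench import env gives the robot as it stands.
- The arm moves only by the tool servo_tool, never from a script. Its argument "motion" is a list of rows, each a list of 2 entries, a list of its own where there are three numbers: the shift along the tool's x, y, z in units of 25 mm (1.0 is 25 mm), then the turn about the tool's y in units of 5 degrees (1.0 is 5 degrees). A call has 1 to 10 rows; each row is the pose to reach, as a shift and turn from the pose commanded when the call began, along the tool's axes at that moment; what a row does not reach only later rows make up. A row lasts 1/12 s, in which the tool goes at most 41.7 mm and 7.16 degrees, less where a joint would pass 70% of its speed; a pose out of reach is approached as far as the arm can. A call with a gripper value outside its range is refused whole. "grip" is the closure, from -1 (fully open) to 1 (shut), so that 0 is half open, set as the call begins (left out, the last holds). The fingers move at their own pace and stop on an object; "grip_force" is the grip in N (left out, the last holds). Time passes only in rows, so rows that repeat a pose let the fingers close. It gives the time, the measured TCP pose, the force and the opening at its end, in the units of the state.
- env.sense(): the state, without advancing time (a new reading comes with each control period).
- env.get_image(name): name is "scene" or "top" or "wrist"; returns (picture, depth): 480x640x3 uint8, red, green, blue; 480x640 float32, m along the optical axis (not along the pixel's ray), 0 where there is no reading.
- env.camera_model(name): a dict with "fx", "fy", "cx", "cy" (pixels), "distortion" ([k1, k2, p1, p2, k3] as OpenCV has them; the pictures are not rectified), "rvec" (rotation vector, rad) and "tvec" (3), from world to camera coordinates, as OpenCV has them. Camera axes: x right, y down, z forward; pixel columns grow to the right and rows downward; lengths in m; the calibration is good to about 2 mm. A picture is of the moment at which its call begins: read the wrist's pose just before it. camera_model takes no time and is no camera call; for the wrist camera it gives the pose at the moment of the call.
- env.finish_job(): hands the job in, once; it reports no verdict.
The state is a dict: "clock": time; "qpos": joint angles; "joint_velocities": joint speeds; "joint_efforts": joint torques, N m; "eef_pos": TCP position; "orientation": TCP orientation; "force": force on the tool from outside, world axes, zero at the start; "ft_torque": the same for the moment, N m; "width": finger opening in m.
Only numpy, scipy, OpenCV 4.12 (cv2) and the standard library are available. Lean on these libraries where they do the work, as an engineer would, in place of code of your own. Each camera call takes 0.05 s, during which the arm holds its last target.

## Working session

There is one attempt and no reset: what is moved stays moved. The work goes in short steps, Python scripts to look and compute and a tool call to move; the robot and the scene stay as the last step left them, time stands still between calls to the robot, and variables do not carry over. Pictures are saved under pics/ and viewed, and the job is handed in when it is done.

Besides the shell and the picture viewer there is one more tool, called after "Request:" as name(argument=value, ...) on one line, values as JSON. servo_tool: Moves the arm, as the interface text tells. Its arguments: {"type":"object","properties":{"motion":{"type":"array"},"grip":{"type":"number"},"grip_force":{"type":"number"}},"required":["motion"]}

```bash
ls; mkdir -p pics; python3 - <<'E'
from bench import env
import cv2,numpy as np
s=env.sense();print({k:np.round(v,3).tolist() for k,v in s.items()})
for n in ["scene","top","wrist"]:
    im,d=env.get_image(n);cv2.imwrite(f"pics/{n}0.png",im[:,:,::-1]);np.save(f"/tmp/{n}0.npy",d)
    m=env.camera_model(n);print(n,{k:np.round(v,4).tolist() for k,v in m.items()}, (d>0).mean())
E
```

```text
pics
{'clock': 0.0, 'qpos': [1.284, 0.69, -0.195, 1.566, 0.157, 0.902, -0.215], 'joint_velocities': [-0.002, -0.0, -0.0, 0.001, 0.0, -0.001, 0.0], 'joint_efforts': [-0.0, -53.96, -1.266, -15.854, 0.009, 0.01, 0.0], 'eef_pos': [0.197, -0.593, 0.238], 'orientation': [[0.315, -0.001, 0.949], [-0.949, 0.002, 0.315], [-0.002, -1.0, -0.0]], 'force': [-0.83, 0.557, -0.59], 'ft_torque': [-0.022, 0.035, 0.017], 'width': 0.085}
scene {'fx': 520.9327, 'fy': 520.9327, 'cx': 320.3317, 'cy': 239.6791, 'distortion': [-0.1333, 0.0, 0.0, 0.0, 0.0], 'rvec': [2.2235, 1.0166, -0.4173], 'tvec': [-0.3423, -0.2122, 1.535]} 0.99580078125
top {'fx': 544.009, 'fy': 544.009, 'cx': 313.8101, 'cy': 237.2355, 'distortion': [-0.1438, 0.0, 0.0, 0.0, 0.0], 'rvec': [2.1192, -2.1667, 0.1579], 'tvec': [0.0171, 0.5067, 1.273]} 0.996083984375
wrist {'fx': 413.2635, 'fy': 413.2635, 'cx': 320.7582, 'cy': 243.0994, 'distortion': [-0.0748, 0.0, 0.0, 0.0, 0.0], 'rvec': [-2.3419, 1.6899, 0.2582], 'tvec': [-0.6233, -0.0391, 0.3793]} 0.9960546875
```

View pics/top0.png

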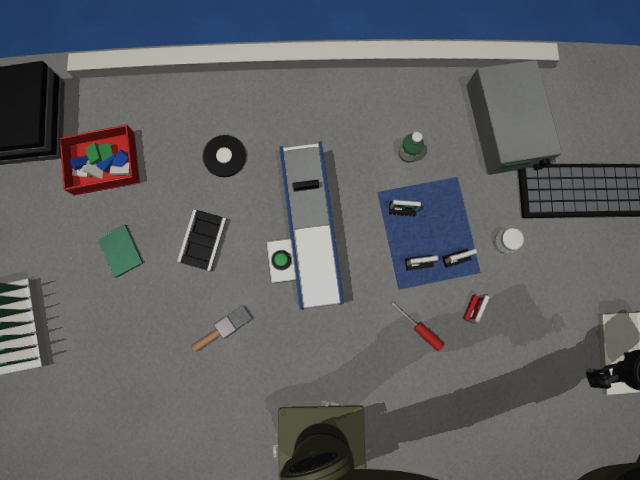

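View pics/scene0.png

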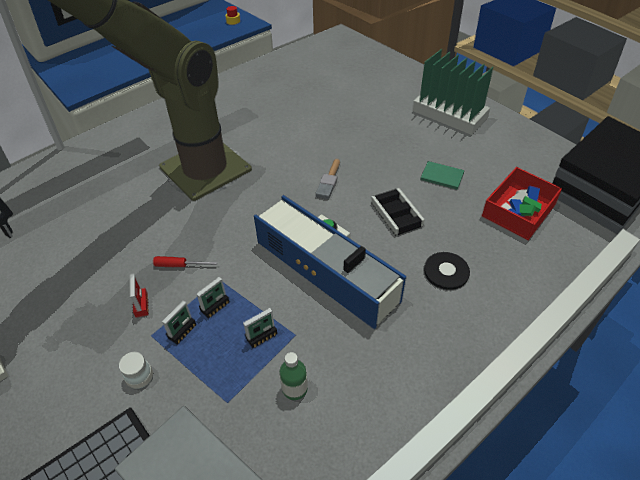

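View pics/wrist0.png

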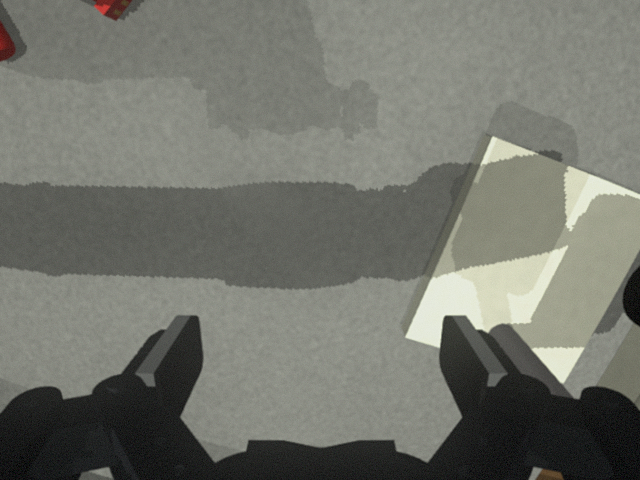

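```bash
cat > h.py <<'E'
import numpy as np,cv2
from bench import env
def cam(n):
    m=env.camera_model(n);K=np.array([[m['fx'],0,m['cx']],[0,m['fy'],m['cy']],[0,0,1]]);R=cv2.Rodrigues(np.array(m['rvec'],float))[0]
    return K,np.array(m['distortion'],float),R,np.array(m['tvec'],float).ravel()
def rays(c,uv):
    K,D,R,t=c;p=cv2.undistortPoints(np.array(uv,np.float64).reshape(-1,1,2),K,D).reshape(-1,2)
    return np.c_[p,np.ones(len(p))]
def plane(c,uv,z):
    r=rays(c,uv);K,D,R,t=c;C=-R.T@t;w=r@R
    return C+w*((z-C[2])/w[:,2])[:,None]
def bydepth(c,uv,d):
    uv=np.array(uv);r=rays(c,uv)*d[uv[:,1].astype(int),uv[:,0].astype(int)][:,None]
    K,D,R,t=c;return (r-t)@R
def proj(c,P):
    K,D,R,t=c;return cv2.projectPoints(np.array(P,float).reshape(-1,1,3),cv2.Rodrigues(R)[0],t,K,D)[0].reshape(-1,2)
def cloud(c,d):
    v,u=np.mgrid[0:480,0:640];uv=np.c_[u.ravel(),v.ravel()];return bydepth(c,uv,d).reshape(480,640,3)
def rectxy(P):
    (cx,cy),(w,h),a=cv2.minAreaRect((np.array(P)[:,:2]*1000).astype(np.float32));a=a if w>=h else a+90
    return round(cx,1),round(cy,1),round(max(w,h),1),round(min(w,h),1),round((a+90)%180-90,2)
E
python3 - <<'E'
from h import *
im=cv2.imread('pics/top0.png')
cv2.imwrite('pics/topcrop0.png',cv2.resize(im[130:330,180:500],(800,500),interpolation=cv2.INTER_CUBIC))
d=np.load('/tmp/top0.npy');c=cam('top');X=cloud(c,d)
hsv=cv2.cvtColor(im,cv2.COLOR_BGR2HSV)
z=X[:,:,2]
print('table z',np.median(z[300:330,100:250]),z[300:330,100:250].std())
def blob(mask,name,minA=15):
    n,l,s,ce=cv2.connectedComponentsWithStats(mask.astype(np.uint8))
    for i in range(1,n):
        if s[i,4]>=minA:
            P=X[l==i];print(name,ce[i].round(),s[i,4],'rect',rectxy(P),'z',np.median(P[:,2]).round(4),P[:,2].max().round(3))
roi=np.zeros((480,640),bool);roi[130:330,170:520]=1
blob(roi&(z>.115)&(z<.14),'handle+')
blob(roi&(z>.085)&(z<.112),'station top')
blob(roi&(z>.068)&(z<.09),'cardtops')
blob(roi&(z>.017)&(z<.034),'low')
blob(roi&(hsv[:,:,0]>40)&(hsv[:,:,0]<80)&(hsv[:,:,1]>150),'green')
E
```

```text
table z 0.0010684310074029059 0.09719426598126486
handle+ [416. 137.] 107 rect (723.5, -237.3, 24.1, 23.6, -4.89) z 0.1303 0.136
handle+ [305. 184.] 198 rect (616.0, 22.8, 59.6, 15.5, -84.89) z 0.1297 0.137
station top [505. 147.] 658 rect (708.9, -460.4, 89.2, 67.7, 0.65) z 0.1088 0.112
station top [413. 144.] 181 rect (721.0, -237.7, 45.1, 42.7, 67.91) z 0.0942 0.109
station top [311. 226.] 6641 rect (531.8, 13.5, 386.3, 101.4, 6.2) z 0.0945 0.111
cardtops [497. 153.] 185 rect (699.3, -445.6, 116.7, 51.2, 39.52) z 0.079 0.09
cardtops [411. 147.] 134 rect (721.1, -237.1, 48.6, 41.3, 63.62) z 0.0833 0.09
cardtops [302. 147.] 16 rect (718.5, 30.3, 17.5, 7.5, -84.55) z 0.0879 0.089
cardtops [406. 203.] 141 rect (578.2, -216.2, 66.1, 11.9, 84.58) z 0.0787 0.086
cardtops [316. 267.] 2062 rect (432.0, 1.8, 185.1, 86.9, 6.2) z 0.0877 0.09
cardtops [463. 255.] 114 rect (450.6, -343.6, 64.7, 9.9, -73.59) z 0.0798 0.087
cardtops [423. 260.] 121 rect (442.0, -249.1, 64.4, 9.8, -83.92) z 0.0794 0.086
cardtops [481. 308.] 126 rect (325.2, -381.0, 63.4, 10.8, -25.97) z 0.0786 0.085
low [485. 152.
[... 325 characters left out ...]
36.2, 88.6, -16.62) z 0.0263 0.034
low [501. 243.] 106 rect (486.1, -460.8, 57.9, 37.1, 17.16) z 0.0281 0.034
low [282. 247.] 17 rect (484.4, 83.2, 22.4, 8.5, 43.87) z 0.0321 0.034
low [456. 258.] 185 rect (451.5, -342.7, 64.3, 28.0, -74.29) z 0.0228 0.034
low [418. 263.] 186 rect (441.8, -249.2, 64.2, 30.0, -84.11) z 0.0222 0.034
low [282. 273.] 22 rect (423.9, 85.2, 26.3, 12.1, 88.78) z 0.0325 0.034
low [283. 280.] 21 rect (404.1, 82.9, 26.0, 10.2, -58.31) z 0.0324 0.034
low [472. 307.] 150 rect (328.5, -372.6, 64.9, 13.5, -27.7) z 0.023 0.034
low [232. 320.] 376 rect (310.2, 206.2, 85.2, 39.4, -59.27) z 0.0199 0.026
low [419. 326.] 67 rect (287.2, -239.9, 44.7, 18.9, 64.21) z 0.0225 0.032
```

View pics/topcrop0.png

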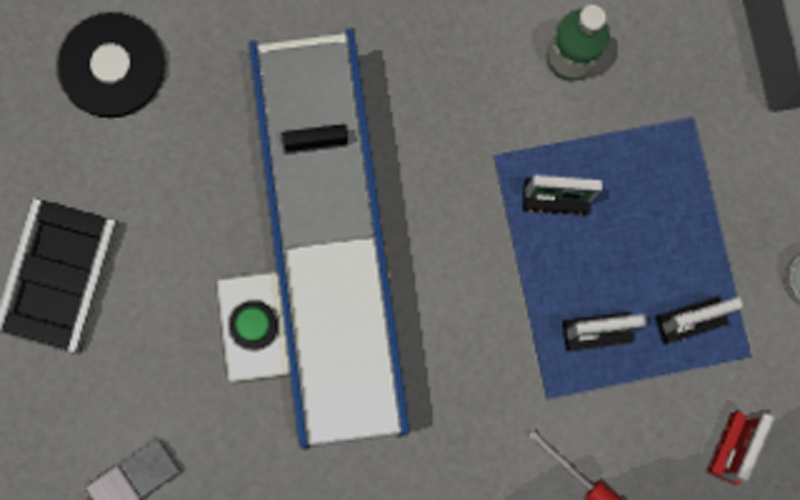

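```bash
cat >> h.py <<'E'
def goal(x,y,z,head):
    s=env.sense();R=np.array(s['orientation']);p=np.array(s['eef_pos'])
    sh=R.T@(np.array([x,y,z])-p)/.025
    # turn about tool y: desired tool-x heading
    h=np.radians(head);tx=R.T@np.array([np.cos(h),np.sin(h),0]);a=np.degrees(np.arctan2(-tx[2],tx[0]))
    print('clock',round(s['clock'],2),'shift',sh.round(2),'turn',round(a/5,2),'| pos',p.round(4),'head',np.degrees(np.arctan2(R[1,0],R[0,0])).round(2),'tilt',np.degrees(np.arccos(-R[2,1])).round(2),'w',round(s['width'],4),'F',np.round(s['force'],1))
SC=np.array([.5318,.0135]);SA=6.2
def st(x,y=0):
    a=np.radians(SA);return SC+np.array([x*np.cos(a)-y*np.sin(a),x*np.sin(a)+y*np.cos(a)])
E
python3 - <<'E'
from h import *
goal(.616,.0228,.2,6.2)
E
```

```text
clock 0.15 shift [-18.07   1.57  23.67] turn -15.56 | pos [ 0.1969 -0.5927  0.2386] head -71.61 tilt 0.08 w 0.0851 F [-0.   1.2  0.4]
```

Request:
servo_tool(motion=[[[-1,0,1.2],-0.8],[[-2,0,2.4],-1.6],[[-3,0,3.6],-2.4],[[-4,0,4.8],-3.2],[[-5,0,6],-4],[[-6,0,7.2],-4.8],[[-7,0,8.4],-5.6],[[-8,0,9.6],-6.4],[[-9,0,10.8],-7.2],[[-9.5,0,11.4],-7.6]], grip=0.2)

```text
clock: 0.98
eef_pos: [0.3954, -0.2729, 0.2396]
orientation: [[0.838, 0.002, 0.546], [-0.546, 0.002, 0.838], [0.001, -1.0, 0.003]]
force: [1.4, -0.3, -0.2]
width: 0.0341
```

```bash
python3 - <<'E'
from h import *
goal(.616,.0228,.2,6.2)
E
```

```text
clock 0.98 shift [ 0.94  1.63 14.72] turn -7.86 | pos [ 0.3954 -0.2729  0.2396] head -33.08 tilt 0.17 w 0.0341 F [ 1.4 -0.3 -0.2]
```

Request:
servo_tool(motion=[[[0.1,0.2,1.6],-0.9],[[0.2,0.4,3.2],-1.8],[[0.3,0.6,4.8],-2.7],[[0.4,0.8,6.4],-3.6],[[0.6,1.0,8.0],-4.5],[[0.7,1.2,9.6],-5.4],[[0.8,1.3,11.2],-6.3],[[0.9,1.4,12.8],-7.0],[[0.94,1.6,14.2],-7.5],[[0.94,1.63,14.7],-7.86]])

```text
clock: 1.82
eef_pos: [0.6179, 0.0222, 0.198]
orientation: [[0.994, 0.002, -0.107], [0.107, 0.005, 0.994], [0.002, -1.0, 0.005]]
force: [0.7, 0.8, -0.2]
width: 0.0342
```

Request:
servo_tool(motion=[[[0,0,0],0],[[0,0,0],0]])

```text
clock: 1.98
eef_pos: [0.6151, 0.0149, 0.1979]
orientation: [[0.995, -0.002, -0.099], [0.099, -0.001, 0.995], [-0.002, -1.0, -0.001]]
force: [-0.2, -0.2, 0.3]
width: 0.0339
```

```bash
python3 - <<'E'
from h import *
goal(.616,.0228,.11,6.2)
im,d=env.get_image('wrist');cv2.imwrite('pics/wrist1.png',im[:,:,::-1])
c=cam('wrist');X=cloud(c,d);z=X[:,:,2];g=im.max(2)
m=(z>.115)&(z<.14)&(np.linalg.norm(X[:,:,:2]-[.616,.0228],axis=2)<.06)
print(m.sum(),rectxy(X[m]),np.median(z[m]))
E
```

```text
clock 1.98 shift [0.07 3.52 0.31] turn -0.1 | pos [0.6151 0.0149 0.1979] head 5.69 tilt 0.1 w 0.0339 F [-0.2 -0.2  0.3]
3053 (616.4, 22.0, 60.1, 14.0, -83.72) 0.12927887345897499
```

View pics/wrist1.png

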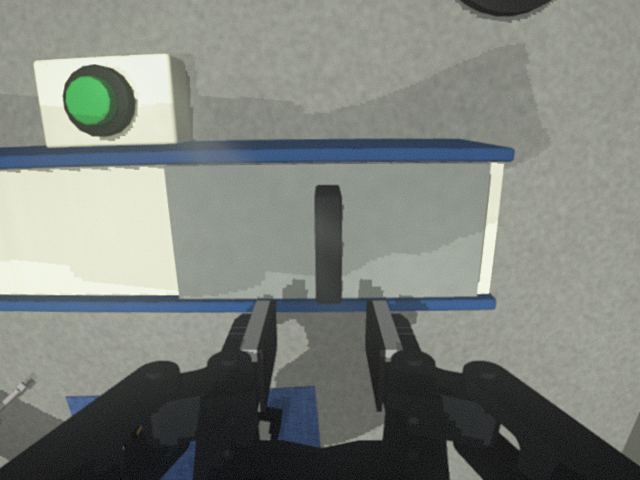

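Request:
servo_tool(motion=[[[0.07,0.8,0.28],-0.1],[[0.07,1.6,0.28],-0.1],[[0.07,2.4,0.28],-0.1],[[0.07,3.1,0.28],-0.1],[[0.07,3.5,0.28],-0.1],[[0.07,3.5,0.28],-0.1],[[0.07,3.5,0.28],-0.1]])

```text
clock: 2.62
eef_pos: [0.6164, 0.0208, 0.1112]
orientation: [[0.994, -0.001, -0.106], [0.106, -0.001, 0.994], [-0.001, -1.0, -0.001]]
force: [-0.4, -0.4, 0.7]
width: 0.0344
```

Request:
servo_tool(motion=[[[0,0,0],0],[[0,0,0],0],[[0,0,0],0],[[0,0,0],0],[[0,0,0],0]], grip=1, grip_force=40)

```text
clock: 3.03
eef_pos: [0.6177, 0.022, 0.1125]
orientation: [[0.994, 0.002, -0.107], [0.107, -0.001, 0.994], [0.002, -1.0, -0.001]]
force: [-0.5, -1.5, 7.0]
width: 0.0134
```

```bash
python3 - <<'E'
from h import *
SC=st(0)
goal(*st(-.095),.11,6.2)
E
```

```text
clock 3.03 shift [-7.25  0.08  0.03] turn -0.01 | pos [0.6177 0.022  0.1125] head 6.16 tilt 0.15 w 0.0134 F [-0.5 -1.5  7. ]
```

Request:
servo_tool(motion=[[[-0.6,0,0],0],[[-1.4,0,0],0],[[-2.2,0,0],0],[[-3,0,0],0],[[-3.8,0,0],0],[[-4.6,0,0],0],[[-5.4,0,0],0],[[-6.2,0,0],0],[[-6.8,0,0],0],[[-7,0,0],0]])

```text
clock: 3.87
eef_pos: [0.4434, 0.003, 0.1125]
orientation: [[0.994, 0.004, -0.108], [0.108, -0.0, 0.994], [0.004, -1.0, -0.001]]
force: [7.9, -2.4, -0.1]
width: 0.0134
```

Request:
servo_tool(motion=[[[-0.1,0,0],0],[[-0.1,0,0],0],[[-0.1,0,0],0]])

```text
clock: 4.12
eef_pos: [0.4434, 0.003, 0.1124]
orientation: [[0.994, 0.006, -0.107], [0.107, -0.0, 0.994], [0.006, -1.0, -0.001]]
force: [4.2, -1.7, 8.9]
width: 0.0133
```

Request:
servo_tool(motion=[[[0,0,0],0],[[0,0,0],0],[[0,0,0],0]], grip=0.2)

```text
clock: 4.37
eef_pos: [0.44, 0.0034, 0.1111]
orientation: [[0.994, -0.0, -0.108], [0.108, 0.0, 0.994], [-0.0, -1.0, 0.0]]
force: [-0.4, -0.7, -0.0]
width: 0.0343
```

```bash
python3 - <<'E'
from h import *
goal(*st(.095,-.05),.24,6.2)
E
```

```text
clock 4.37 shift [ 7.49 -5.16 -1.99] turn -0.0 | pos [0.44   0.0034 0.1111] head 6.2 tilt 0.02 w 0.0343 F [-0.4 -0.7 -0. ]
```

Request:
servo_tool(motion=[[[0,-1,0],0],[[0,-2.2,0],0],[[0.6,-3.4,-0.2],0],[[1.6,-4.4,-0.5],0],[[2.8,-5,-0.8],0],[[4.2,-5.1,-1.2],0],[[5.6,-5.1,-1.6],0],[[6.8,-5.1,-2],0],[[7.5,-5.1,-2],0],[[7.5,-5.1,-2],0]])

```text
clock: 5.2
eef_pos: [0.635, -0.0263, 0.2376]
orientation: [[0.994, 0.002, -0.106], [0.106, 0.001, 0.994], [0.002, -1.0, 0.001]]
force: [1.1, 0.8, -0.6]
width: 0.0339
```

Request:
servo_tool(motion=[[[0,0,0],0],[[0,0,0],0],[[0,0,0],0]])

```text
clock: 5.45
eef_pos: [0.6305, -0.0261, 0.2384]
orientation: [[0.994, -0.002, -0.109], [0.109, -0.0, 0.994], [-0.002, -1.0, -0.0]]
force: [0.3, -1.0, 0.1]
width: 0.0338
```

```bash
python3 - <<'E'
from h import *
goal(*st(.095,-.05),.24,6.2)
for n in ['wrist','top']:
    im,d=env.get_image(n);cv2.imwrite(f'pics/{n}2.png',im[:,:,::-1]);np.save(f'/tmp/{n}2.npy',d);np.savez(f'/tmp/{n}2c.npz',*cam(n))
E
```

```text
clock 5.45 shift [ 0.04 -0.07  0.  ] turn 0.01 | pos [ 0.6305 -0.0261  0.2384] head 6.24 tilt 0.11 w 0.0338 F [ 0.3 -1.   0.1]
```

View pics/wrist2.png

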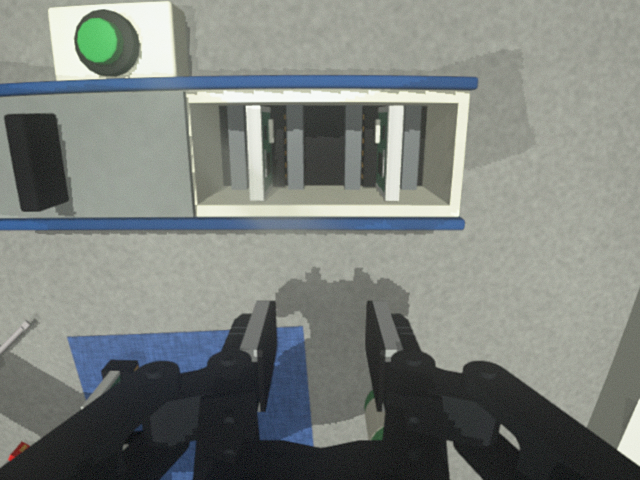

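View pics/top2.png

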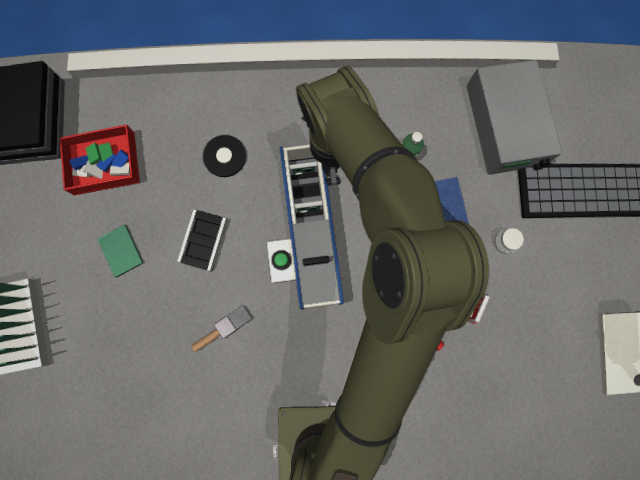

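```bash
python3 - <<'E'
from h import *
c=[np.load('/tmp/wrist2c.npz')[f'arr_{i}'] for i in range(4)]
d=np.load('/tmp/wrist2.npy');X=cloud(c,d);im=cv2.imread('pics/wrist2.png');hsv=cv2.cvtColor(im,cv2.COLOR_BGR2HSV);z=X[:,:,2]
roi=np.zeros(z.shape,bool);roi[95:215,192:465]=1
def blob(mask,name,minA=60):
    n,l,s,ce=cv2.connectedComponentsWithStats(mask.astype(np.uint8))
    for i in range(1,n):
        if s[i,4]>=minA:
            P=X[l==i];r=rectxy(P);a=np.radians(SA);q=np.array(r[:2])-SC*1000
            print(name,ce[i].round(),s[i,4],'rect',r,'z',np.median(P[:,2]).round(4),'st',(q[0]*np.cos(a)+q[1]*np.sin(a)).round(1),(-q[0]*np.sin(a)+q[1]*np.cos(a)).round(1))
blob(roi&(abs(z-.084)<.004),'card')
blob(roi&(abs(z-.026)<.005),'rib')
blob((hsv[:,:,0]>100)&(hsv[:,:,0]<125)&(hsv[:,:,1]>150)&(abs(z-.099)<.006),'rail')
blob((hsv[:,:,2]>150)&(abs(z-.09)<.004),'rim')
blob((hsv[:,:,0]>40)&(hsv[:,:,0]<80)&(hsv[:,:,1]>150)&(z>.03),'button')
E
```

```text
card [325. 178.] 1247 rect (624.9, 23.2, 181.8, 69.2, 6.83) z 0.0843 st 93.6 -0.4
card [255. 151.] 1398 rect (578.7, 19.4, 65.1, 10.4, -84.2) z 0.084 st 47.3 0.8
card [394. 153.] 1400 rect (674.2, 29.8, 65.0, 10.3, -84.05) z 0.0839 st 143.3 0.8
rib [234. 147.] 1743 rect (550.0, 16.2, 69.8, 28.1, -83.99) z 0.0255 st 18.4 0.7
rib [324. 149.] 2908 rect (626.2, 24.2, 89.4, 69.6, 6.25) z 0.0256 st 95.0 0.4
rib [414. 147.] 1714 rect (702.0, 32.8, 69.7, 25.7, -83.28) z 0.0255 st 171.3 0.8
rib [278. 148.] 1009 rect (588.1, 20.7, 63.9, 11.2, -84.66) z 0.0275 st 56.7 1.1
rib [370. 148.] 1032 rect (664.4, 28.3, 63.9, 11.0, -84.02) z 0.0274 st 133.4 0.4
rail [ 17. 225.] 132 rect (412.4, -44.9, 26.4, 6.1, 6.2) z 0.0982 st -125.0 -45.2
rim [340. 151.] 8170 rect (628.2, 24.4, 187.6, 85.4, 6.11) z 0.0895 st 97.0 0.4
```

```bash
sed -i 's/SC=np.array(.*/SC=np.array([.5318,.0141])/' h.py; python3 - <<'E'
from h import *
goal(.6742,.0298,.15,6.0)
goal(.6742,.0298,.064,6.0)
E
```

```text
clock 5.55 shift [1.96 3.55 2.04] turn 0.04 | pos [ 0.631  -0.0263  0.2387] head 6.22 tilt 0.05 w 0.0339 F [-0.3  0.5 -0.6]
clock 5.55 shift [1.97 6.99 2.04] turn 0.04 | pos [ 0.631  -0.0263  0.2387] head 6.22 tilt 0.05 w 0.0339 F [-0.3  0.5 -0.6]
```

Request:
servo_tool(motion=[[[0.5,0.6,0.5],0],[[1.2,1.4,1.3],0],[[1.8,2.4,1.9],0.04],[[1.96,3.2,2.04],0.04],[[1.96,3.5,2.04],0.04],[[1.96,3.5,2.04],0.04],[[1.96,3.5,2.04],0.04]])

```text
clock: 6.13
eef_pos: [0.6749, 0.0283, 0.1515]
orientation: [[0.995, -0.0, -0.103], [0.103, -0.001, 0.995], [-0.0, -1.0, -0.001]]
force: [0.4, -0.3, 0.7]
width: 0.0338
```

```bash
python3 - <<'E'
from h import *
goal(.6742,.0298,.064,6.0)
E
```

```text
clock 6.13 shift [-0.02  3.5   0.07] turn -0.01 | pos [0.6749 0.0283 0.1515] head 5.93 tilt 0.08 w 0.0338 F [ 0.4 -0.3  0.7]
```

Request:
servo_tool(motion=[[[-0.02,0.8,0.05],0],[[-0.02,1.7,0.05],0],[[-0.02,2.5,0.05],0],[[-0.02,3.2,0.05],0],[[-0.02,3.5,0.05],0],[[-0.02,3.5,0.05],0],[[-0.02,3.5,0.05],0]])

```text
clock: 6.72
eef_pos: [0.6755, 0.0303, 0.065]
orientation: [[0.995, 0.002, -0.103], [0.103, -0.0, 0.995], [0.002, -1.0, -0.0]]
force: [0.2, 0.2, -0.2]
width: 0.0343
```

Request:
servo_tool(motion=[[[0,0,0],0],[[0,0,0],0],[[0,0,0],0],[[0,0,0],0],[[0,0,0],0]], grip=1, grip_force=40)

```text
clock: 7.13
eef_pos: [0.6758, 0.0309, 0.0652]
orientation: [[0.995, 0.003, -0.104], [0.104, 0.0, 0.995], [0.003, -1.0, -0.0]]
force: [-1.4, -0.1, 6.6]
width: 0.0084
```

```bash
python3 - <<'E'
from h import *
im,d=env.get_image('wrist');cv2.imwrite('pics/wrist3.png',im[:,:,::-1])
goal(.6742,.0298,.19,6.0)
E
```

```text
clock 7.18 shift [-0.06 -4.99 -0.04] turn -0.01 | pos [0.6758 0.0309 0.0652] head 5.97 tilt 0.16 w 0.008 F [-0.2 -0.4  7. ]
```

View pics/wrist3.png

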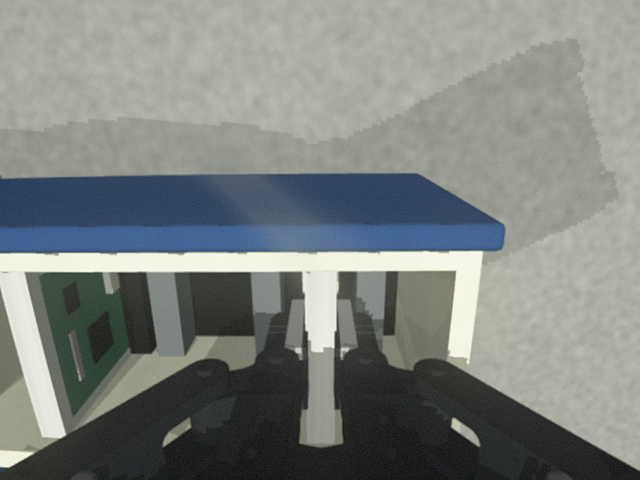

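Request:
servo_tool(motion=[[[0,-0.5,0],0],[[0,-1.2,0],0],[[0,-2,0],0],[[0,-2.8,0],0],[[0,-3.6,0],0],[[0,-4.3,0],0],[[0,-4.8,0],0],[[0,-5,0],0],[[0,-5,0],0]])

```text
clock: 7.93
eef_pos: [0.6752, 0.031, 0.1899]
orientation: [[0.995, 0.002, -0.104], [0.104, 0.0, 0.995], [0.002, -1.0, -0.0]]
force: [-0.2, -0.3, -2.1]
width: 0.0083
```

```bash
cat >> h.py <<'E'
RC=np.array([.509,.2814]);RA=-16.62
def rk(x,y=0):
    a=np.radians(RA);return RC+np.array([x*np.cos(a)-y*np.sin(a),x*np.sin(a)+y*np.cos(a)])
E
python3 - <<'E'
from h import *
print(rk(.03),rk(-.03))
goal(*rk(.03,-.06),.20,RA)
E
```

```text
[0.53774668 0.27281931] [0.48025332 0.28998069]
clock 7.93 shift [-5.38 -0.41  7.98] turn 4.52 | pos [0.6752 0.031  0.1899] head 5.98 tilt 0.12 w 0.0083 F [-0.2 -0.3 -2.1]
```

Request:
servo_tool(motion=[[[-0.3,-0.2,0.5],0.3],[[-1,-0.4,1.5],0.9],[[-1.8,-0.4,2.7],1.5],[[-2.6,-0.4,3.9],2.2],[[-3.4,-0.4,5.1],2.9],[[-4.2,-0.4,6.3],3.6],[[-4.9,-0.4,7.2],4.1],[[-5.2,-0.4,7.8],4.4],[[-5.4,-0.4,8],4.5],[[-5.4,-0.4,8],4.5]])

```text
clock: 8.77
eef_pos: [0.5177, 0.217, 0.1978]
orientation: [[0.96, -0.002, 0.281], [-0.281, -0.0, 0.96], [-0.002, -1.0, -0.001]]
force: [0.4, -0.1, -2.1]
width: 0.0082
```

Request:
servo_tool(motion=[[[0,0,0],0],[[0,0,0],0],[[0,0,0],0]])

```text
clock: 9.02
eef_pos: [0.5207, 0.2136, 0.1981]
orientation: [[0.958, 0.0, 0.287], [-0.287, -0.001, 0.958], [0.001, -1.0, -0.001]]
force: [-0.0, 0.5, -1.6]
width: 0.0084
```

```bash
python3 - <<'E'
from h import *
goal(*rk(.03,-.0),.20,RA)
im,d=env.get_image('wrist');cv2.imwrite('pics/wrist4.png',im[:,:,::-1]);c=cam('wrist');X=cloud(c,d);z=X[:,:,2]
near=(np.linalg.norm(X[:,:,:2]-RC,axis=2)<.09)
m=near&(abs(z-.026)<.006);print(m.sum(),rectxy(X[m]))
hsv=cv2.cvtColor(im,cv2.COLOR_RGB2HSV)
mm=m&(hsv[:,:,2]>170);n,l,s,ce=cv2.connectedComponentsWithStats(mm.astype(np.uint8))
for i in range(1,n):
    if s[i,4]>100: print('white',ce[i],s[i,4],rectxy(X[l==i]),np.median(z[l==i]))
E
```

```text
clock 9.02 shift [-0.03 -0.08  2.46] turn -0.01 | pos [0.5207 0.2136 0.1981] head -16.69 tilt 0.07 w 0.0084 F [-0.   0.5 -1.6]
13082 (508.8, 283.8, 136.1, 84.7, -16.87)
white [278.68333333  77.74517544] 2280 (519.9, 320.6, 135.3, 7.9, -16.67) 0.025421822230393805
white [281.63809035 186.05390144] 1948 (497.7, 247.1, 134.6, 8.0, -16.81) 0.025387449500148658
```

View pics/wrist4.png

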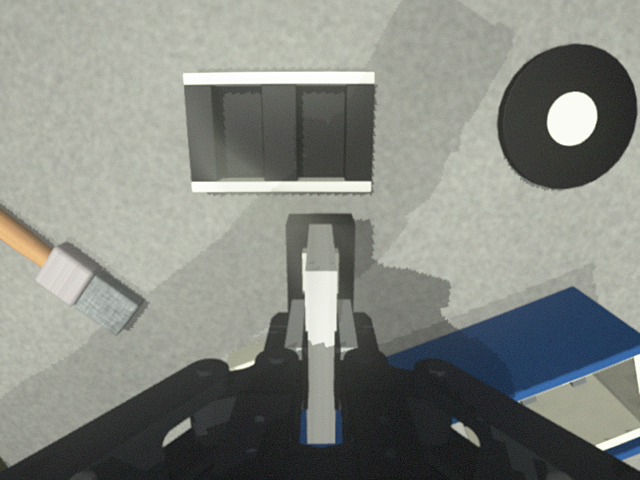

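```bash
sed -i 's/RC=np.array.*/RC=np.array([.5088,.2838]);RA=-16.75/' h.py; python3 - <<'E'
from h import *
goal(*rk(.03,.0009),.125,RA)
E
```

```text
clock 9.07 shift [-0.05  2.93  2.58] turn 0.02 | pos [0.5206 0.2139 0.1982] head -16.67 tilt 0.05 w 0.0082 F [ 0.1  0.  -1.4]
```

Request:
servo_tool(motion=[[[0,0.3,0.4],0],[[0,0.7,1.2],0],[[-0.05,1.2,2],0],[[-0.05,1.8,2.5],0.02],[[-0.05,2.4,2.58],0.02],[[-0.05,2.8,2.58],0.02],[[-0.05,2.9,2.58],0.02],[[-0.05,2.9,2.58],0.02],[[-0.05,2.9,2.58],0.02]])

```text
clock: 9.82
eef_pos: [0.5371, 0.2773, 0.1262]
orientation: [[0.958, 0.0, 0.287], [-0.287, -0.0, 0.958], [0.0, -1.0, -0.0]]
force: [0.0, -0.9, -1.8]
width: 0.0084
```

```bash
python3 - <<'E'
from h import *
goal(*rk(.03,.0009),.066,RA)
im,d=env.get_image('wrist');cv2.imwrite('pics/wrist5.png',im[:,:,::-1]);
E
```

```text
clock 9.82 shift [ 0.04  2.41 -0.04] turn 0.01 | pos [0.5371 0.2773 0.1262] head -16.68 tilt 0.03 w 0.0084 F [ 0.  -0.9 -1.8]
```

View pics/wrist5.png

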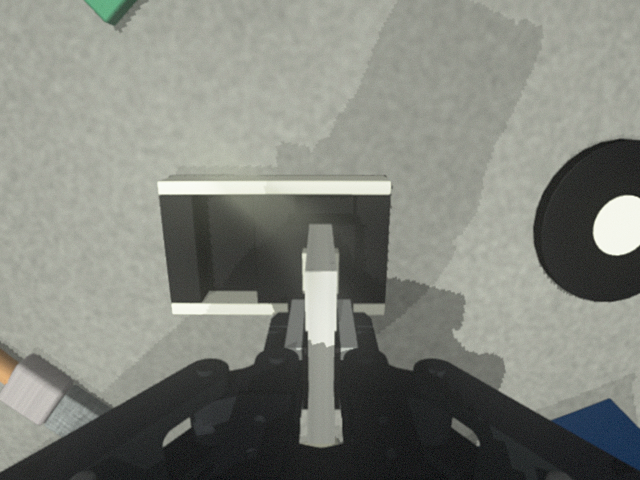

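Card above slot 0; lowering.

Request:
servo_tool(motion=[[[0.04,0.4,-0.04],0],[[0.04,0.9,-0.04],0],[[0.04,1.4,-0.04],0],[[0.04,1.8,-0.04],0],[[0.04,2.1,-0.04],0],[[0.04,2.3,-0.04],0],[[0.04,2.4,-0.04],0],[[0.04,2.4,-0.04],0],[[0.04,2.4,-0.04],0]])

```text
clock: 10.62
eef_pos: [0.5374, 0.2764, 0.0658]
orientation: [[0.958, -0.0, 0.286], [-0.286, -0.0, 0.958], [0.0, -1.0, -0.0]]
force: [0.4, 0.2, -2.1]
width: 0.0081
```

```bash
python3 - <<'E'
from h import *
goal(*rk(.03,.0009),.065,RA)
E
```

```text
clock 10.62 shift [ 0.02  0.03 -0.01] turn 0.03 | pos [0.5374 0.2764 0.0658] head -16.62 tilt 0.02 w 0.0081 F [ 0.4  0.2 -2.1]
```

Request:
servo_tool(motion=[[[0.01,0.06,0],0],[[0.01,0.06,0],0],[[0.01,0.06,0],0]])

```text
clock: 10.87
eef_pos: [0.5375, 0.2766, 0.0652]
orientation: [[0.958, 0.0, 0.286], [-0.286, 0.0, 0.958], [0.0, -1.0, 0.0]]
force: [-1.3, -1.0, 5.1]
width: 0.0082
```

Request:
servo_tool(motion=[[[0,0,0],0],[[0,0,0],0],[[0,0,0],0],[[0,0,0],0]], grip=0.2)

```text
clock: 11.2
eef_pos: [0.5375, 0.2767, 0.0644]
orientation: [[0.958, -0.0, 0.286], [-0.286, 0.0, 0.958], [-0.0, -1.0, 0.0]]
force: [0.1, 0.4, -0.5]
width: 0.0342
```

Request:
servo_tool(motion=[[[0,-0.6,0],0],[[0,-1.6,0],0],[[0,-2.8,0],0],[[0,-4,-0.5],0],[[0,-4.8,-1.5],0],[[0,-5.2,-2.4],0],[[0,-5.2,-2.8],0],[[0,-5.2,-2.8],0],[[0,-5.2,-2.8],0]])

```text
clock: 11.95
eef_pos: [0.5175, 0.2097, 0.1938]
orientation: [[0.958, -0.001, 0.286], [-0.286, 0.0, 0.958], [-0.001, -1.0, 0.0]]
force: [-0.2, 1.2, -0.8]
width: 0.0344
```

```bash
python3 - <<'E'
from h import *
im,d=env.get_image('wrist');cv2.imwrite('pics/wrist6.png',im[:,:,::-1]);c=cam('wrist');X=cloud(c,d);z=X[:,:,2]
near=(np.linalg.norm(X[:,:,:2]-RC,axis=2)<.09)
m=near&(abs(z-.084)<.005);print(m.sum(),rectxy(X[m]),np.median(z[m]),rk(.03))
goal(.5785,.0196,.2,6)
E
```

```text
1956 (535.5, 277.0, 65.2, 9.5, 73.1) 0.0836835455955398 [0.53752714 0.27515411]
clock 12.0 shift [ 4.52 -0.26 -6.63] turn -4.51 | pos [0.5174 0.2107 0.1936] head -16.57 tilt 0.08 w 0.0345 F [-0.7 -0.  -0.8]
```

View pics/wrist6.png

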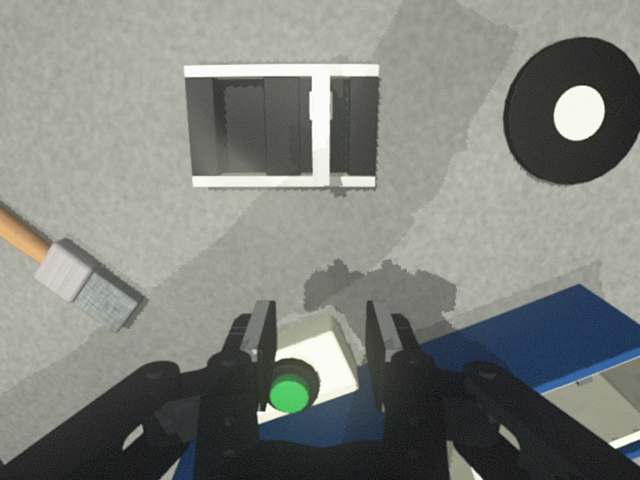

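Request:
servo_tool(motion=[[[0.3,-0.1,-0.5],-0.3],[[1,-0.2,-1.5],-0.9],[[1.7,-0.2,-2.5],-1.6],[[2.4,-0.2,-3.6],-2.3],[[3.1,-0.2,-4.6],-3],[[3.8,-0.2,-5.5],-3.7],[[4.3,-0.2,-6.2],-4.2],[[4.5,-0.2,-6.6],-4.5],[[4.5,-0.2,-6.6],-4.5],[[4.5,-0.2,-6.6],-4.5]])

```text
clock: 12.83
eef_pos: [0.5784, 0.0206, 0.1985]
orientation: [[0.995, -0.001, -0.102], [0.102, 0.002, 0.995], [-0.001, -1.0, 0.002]]
force: [-0.5, 0.6, -0.7]
width: 0.0342
```

Request:
servo_tool(motion=[[[0,0,0],0],[[0,0,0],0],[[0,0,0],0]])

```text
clock: 13.08
eef_pos: [0.578, 0.0212, 0.1995]
orientation: [[0.994, -0.0, -0.105], [0.105, 0.001, 0.994], [0.0, -1.0, 0.001]]
force: [0.0, 0.6, -0.5]
width: 0.0343
```

```bash
python3 - <<'E'
from h import *
goal(.5785,.0196,.065,6)
E
```

```text
clock 13.08 shift [ 0.01  5.38 -0.07] turn 0.01 | pos [0.578  0.0212 0.1995] head 6.03 tilt 0.05 w 0.0343 F [ 0.   0.6 -0.5]
```

Request:
servo_tool(motion=[[[0.01,0.8,-0.06],0],[[0.01,1.8,-0.06],0],[[0.01,2.8,-0.06],0],[[0.01,3.8,-0.06],0],[[0.01,4.6,-0.06],0],[[0.01,5.2,-0.06],0],[[0.01,5.36,-0.06],0],[[0.01,5.36,-0.06],0],[[0.01,5.36,-0.06],0]])

```text
clock: 13.83
eef_pos: [0.579, 0.0185, 0.0662]
orientation: [[0.995, 0.001, -0.103], [0.103, 0.0, 0.995], [0.001, -1.0, 0.0]]
force: [1.1, -0.1, 0.8]
width: 0.0339
```

Request:
servo_tool(motion=[[[0,0,0],0],[[0,0,0],0],[[0,0,0],0],[[0,0,0],0],[[0,0,0],0]], grip=1)

```text
clock: 14.25
eef_pos: [0.5797, 0.0179, 0.0668]
orientation: [[0.995, 0.003, -0.102], [0.102, 0.0, 0.995], [0.003, -1.0, 0.0]]
force: [1.0, -0.5, 7.1]
width: 0.0084
```

Request:
servo_tool(motion=[[[0,-0.5,0],0],[[0,-1.2,0],0],[[0,-2,0],0],[[0,-2.8,0],0],[[0,-3.6,0],0],[[0,-4.3,0],0],[[0,-4.8,0],0],[[0,-5,0],0],[[0,-5,0],0]])

```text
clock: 15.0
eef_pos: [0.579, 0.0176, 0.192]
orientation: [[0.995, 0.002, -0.102], [0.102, 0.0, 0.995], [0.002, -1.0, -0.0]]
force: [0.5, 1.2, -2.3]
width: 0.0083
```

```bash
python3 - <<'E'
from h import *
goal(*rk(-.03,0),.19,RA)
E
```

```text
clock 15.0 shift [-2.82  0.07 11.34] turn 4.52 | pos [0.579  0.0176 0.192 ] head 5.86 tilt 0.12 w 0.0083 F [ 0.5  1.2 -2.3]
```

Request:
servo_tool(motion=[[[-0.2,0,0.6],0.3],[[-0.5,0,1.9],0.8],[[-0.9,0,3.3],1.4],[[-1.3,0,4.8],2],[[-1.7,0,6.3],2.6],[[-2.1,0,7.8],3.2],[[-2.4,0,9.2],3.8],[[-2.7,0,10.4],4.3],[[-2.8,0,11.1],4.5],[[-2.8,0,11.3],4.5]])

```text
clock: 15.83
eef_pos: [0.4771, 0.2964, 0.1899]
orientation: [[0.96, -0.002, 0.28], [-0.28, 0.002, 0.96], [-0.003, -1.0, 0.002]]
force: [0.0, 1.2, -2.2]
width: 0.0081
```

Request:
servo_tool(motion=[[[0,0,0],0],[[0,0,0],0],[[0,0,0],0],[[0,0,0],0]])

```text
clock: 16.17
eef_pos: [0.4808, 0.2892, 0.1902]
orientation: [[0.957, -0.0, 0.289], [-0.289, -0.002, 0.957], [0.0, -1.0, -0.002]]
force: [0.8, -0.6, -1.9]
width: 0.0086
```

```bash
python3 - <<'E'
from h import *
goal(*rk(-.03,-.0015),.068,RA)
E
```

```text
clock 16.17 shift [-0.07  4.89  0.07] turn -0.01 | pos [0.4808 0.2892 0.1902] head -16.8 tilt 0.11 w 0.0086 F [ 0.8 -0.6 -1.9]
```

Request:
servo_tool(motion=[[[0,0.4,0.04],0],[[0,1.1,0.04],0],[[0,1.9,0.04],0],[[0,2.7,0.04],0],[[0,3.4,0.04],0],[[0,4.0,0.04],0],[[0,4.5,0.04],0],[[0,4.75,0.04],0],[[0,4.86,0.04],0],[[0,4.86,0.04],0]])

```text
clock: 17.0
eef_pos: [0.4802, 0.292, 0.0684]
orientation: [[0.958, -0.001, 0.286], [-0.286, -0.001, 0.958], [-0.001, -1.0, -0.001]]
force: [0.6, 0.9, -1.2]
width: 0.0077
```

```bash
python3 - <<'E'
from h import *
goal(*rk(-.0285,-.0018),.068,RA)
E
```

```text
clock 17.0 shift [ 0.05  0.02 -0.06] turn 0.02 | pos [0.4802 0.292  0.0684] head -16.64 tilt 0.06 w 0.0077 F [ 0.6  0.9 -1.2]
```

Request:
servo_tool(motion=[[[0.03,0.04,-0.04],0],[[0.03,0.08,-0.04],0],[[0.03,0.08,-0.04],0]])

```text
clock: 17.25
eef_pos: [0.4812, 0.2913, 0.0675]
orientation: [[0.958, 0.001, 0.286], [-0.286, 0.0, 0.958], [0.001, -1.0, 0.001]]
force: [-0.3, 0.2, -2.3]
width: 0.0081
```

Request:
servo_tool(motion=[[[0,0,0],0],[[0,0,0],0],[[0,0,0],0],[[0,0,0],0]], grip=0.2)

```text
clock: 17.58
eef_pos: [0.4809, 0.2915, 0.0673]
orientation: [[0.958, 0.0, 0.286], [-0.286, 0.0, 0.958], [0.0, -1.0, 0.0]]
force: [0.2, -0.0, -0.3]
width: 0.0344
```

Request:
servo_tool(motion=[[[0,-0.6,0],0],[[0,-1.6,0],0],[[0,-2.8,0],0],[[0,-4,-0.5],0],[[0.5,-4.8,-1.5],0],[[1,-5.2,-2.4],0],[[1,-5.2,-3],0],[[1,-5.2,-3],0],[[1,-5.2,-3],0]])

```text
clock: 18.33
eef_pos: [0.4832, 0.2118, 0.1972]
orientation: [[0.958, 0.0, 0.287], [-0.287, -0.0, 0.958], [0.0, -1.0, 0.0]]
force: [0.3, 1.1, 0.4]
width: 0.0343
```

```bash
python3 - <<'E'
from h import *
im,d=env.get_image('wrist');cv2.imwrite('pics/wrist7.png',im[:,:,::-1]);c=cam('wrist');X=cloud(c,d);z=X[:,:,2]
near=(np.linalg.norm(X[:,:,:2]-RC,axis=2)<.09)
m=near&(abs(z-.084)<.005);n,l,s,ce=cv2.connectedComponentsWithStats(m.astype(np.uint8))
for i in range(1,n):
    if s[i,4]>100: print(rectxy(X[l==i]),np.median(z[l==i]))
m=near&(abs(z-.026)<.006);print(m.sum(),rectxy(X[m]),rk(.03),rk(-.03))
goal(.5,-.13,.24,6)
E
```

```text
(480.2, 294.3, 64.8, 10.2, 73.02) 0.08372804604056219
(535.6, 277.1, 64.7, 10.4, 73.66) 0.08362237540099032
16301 (509.0, 284.9, 136.0, 85.2, -16.58) [0.53752714 0.27515411] [0.48007286 0.29244589]
clock 18.38 shift [  4.57  -1.73 -12.96] turn -4.52 | pos [0.4831 0.2132 0.1971] head -16.59 tilt 0.06 w 0.0342 F [-0.3 -0.7  0.5]
```

View pics/wrist7.png

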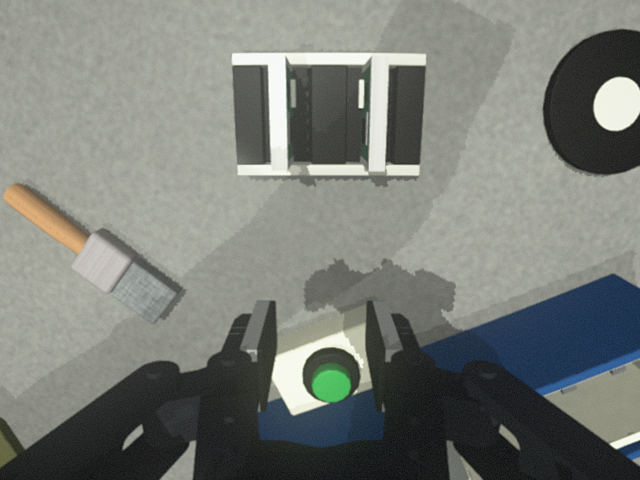

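```bash
cat > mat.py <<'E'
from h import *
import sys
def mat(n,tag):
    im,d=env.get_image(n);cv2.imwrite(f'pics/{n}_{tag}.png',im[:,:,::-1]);c=cam(n);X=cloud(c,d);z=X[:,:,2]
    m=(abs(z-.078)<.007)&(X[:,:,1]<-.12)&(X[:,:,1]>-.42)&(X[:,:,0]>.36)&(X[:,:,0]<.68)
    k,l,s,ce=cv2.connectedComponentsWithStats(m.astype(np.uint8))
    for i in range(1,k):
        if s[i,4]>60: print(n,ce[i].round(),s[i,4],rectxy(X[l==i]),np.median(z[l==i]).round(4))
mat(sys.argv[1],sys.argv[2])
E
python3 mat.py top 8; python3 - <<'E'
from h import *
goal(.45,-.33,.24,6)
E
```

```text
top [406. 203.] 128 (578.0, -215.4, 65.4, 11.0, 83.98) 0.0793
top [463. 255.] 114 (450.6, -343.9, 65.2, 9.8, -73.49) 0.079
top [423. 260.] 119 (442.1, -249.3, 63.8, 9.8, -83.98) 0.0792
clock 18.43 shift [  4.92  -1.75 -21.23] turn -4.51 | pos [0.483  0.2139 0.1969] head -16.53 tilt 0.07 w 0.0342 F [ 0.6 -0.   0.1]
```

View pics/top_8.png

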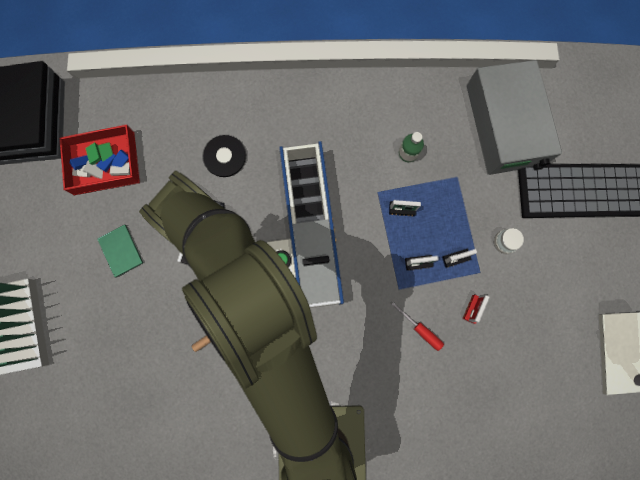

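Request:
servo_tool(motion=[[[0.2,-0.1,-0.7],-0.2],[[0.5,-0.2,-2.1],-0.5],[[0.9,-0.3,-3.7],-0.9],[[1.2,-0.4,-5.3],-1.3],[[1.6,-0.5,-6.9],-1.7],[[2.0,-0.6,-8.5],-2.1],[[2.3,-0.7,-10.1],-2.5],[[2.7,-0.8,-11.7],-2.9],[[3.0,-0.9,-13.2],-3.2],[[3.4,-1,-14.7],-3.5]])

```text
clock: 19.27
eef_pos: [0.4598, -0.1646, 0.2219]
orientation: [[1.0, -0.0, -0.019], [0.019, 0.001, 1.0], [-0.0, -1.0, 0.001]]
force: [1.4, -0.4, -0.2]
width: 0.0345
```

Request:
servo_tool(motion=[[[0,0,0],0]])

```text
clock: 19.35
eef_pos: [0.4588, -0.173, 0.2213]
orientation: [[1.0, -0.001, -0.004], [0.004, -0.005, 1.0], [-0.001, -1.0, -0.005]]
force: [0.4, -1.0, -0.6]
width: 0.034
```

```bash
python3 - <<'E'
from h import *
goal(.45,-.33,.22,6)
E
```

```text
clock 19.35 shift [-0.38  0.08 -6.28] turn -1.16 | pos [ 0.4588 -0.173   0.2213] head 0.22 tilt 0.27 w 0.034 F [ 0.4 -1.  -0.6]
```

Request:
servo_tool(motion=[[[0,0,-1],-0.2],[[-0.1,0,-2.4],-0.5],[[-0.2,0,-3.8],-0.8],[[-0.3,0,-5.2],-1.1],[[-0.35,0,-6],-1.2],[[-0.35,0,-6.2],-1.2],[[-0.35,0,-6.2],-1.2],[[-0.35,0,-6.2],-1.2],[[-0.35,0,-6.2],-1.2]])

```text
clock: 20.1
eef_pos: [0.4543, -0.3164, 0.2221]
orientation: [[0.992, 0.0, -0.124], [0.124, 0.002, 0.992], [0.001, -1.0, 0.001]]
force: [-0.6, 0.8, -0.5]
width: 0.0344
```

```bash
python3 mat.py wrist 9;python3 - <<'E'
from h import *
goal(.442,-.249,.14,6)
E
```

```text
wrist [527. 101.] 1855 (577.8, -214.1, 65.6, 11.3, 84.87) 0.0775
wrist [317. 126.] 1494 (442.4, -248.9, 64.7, 9.7, -84.18) 0.0779
wrist [313. 261.] 1197 (451.1, -342.7, 64.9, 9.7, -74.29) 0.078
clock 20.15 shift [-0.15  3.29  2.74] turn 0.22 | pos [ 0.4542 -0.3167  0.2222] head 7.11 tilt 0.07 w 0.0341 F [-0.4  0.5  0.9]
```

View pics/wrist_9.png

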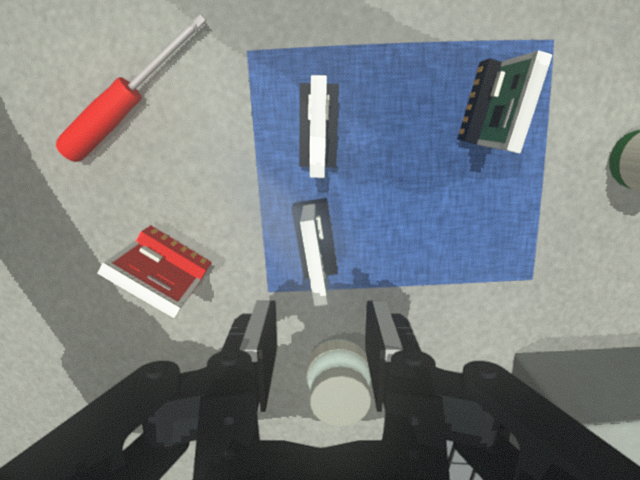

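Request:
servo_tool(motion=[[[0,0.3,0.5],0.1],[[-0.1,0.8,1.3],0.2],[[-0.1,1.5,2.1],0.22],[[-0.12,2.3,2.6],0.22],[[-0.12,3,2.74],0.22],[[-0.12,3.3,2.74],0.22],[[-0.12,3.3,2.74],0.22],[[-0.12,3.3,2.74],0.22]])

```text
clock: 20.82
eef_pos: [0.4425, -0.2515, 0.1398]
orientation: [[0.995, 0.0, -0.101], [0.101, -0.0, 0.995], [0.0, -1.0, -0.0]]
force: [0.7, -0.5, 0.1]
width: 0.0345
```

```bash
python3 - <<'E'
from h import *
goal(.443,-.249,.060,5.9)
E
```

```text
clock 20.82 shift [0.03 3.19 0.1 ] turn -0.02 | pos [ 0.4425 -0.2515  0.1398] head 5.82 tilt 0.02 w 0.0345 F [ 0.7 -0.5  0.1]
```

Request:
servo_tool(motion=[[[0.03,0.6,0.08],0],[[0.03,1.4,0.08],0],[[0.03,2.2,0.08],0],[[0.03,2.9,0.08],0],[[0.03,3.2,0.08],0],[[0.03,3.2,0.08],0],[[0.03,3.2,0.08],0],[[0.03,3.2,0.08],0]])

```text
clock: 21.48
eef_pos: [0.4435, -0.25, 0.0607]
orientation: [[0.995, 0.002, -0.1], [0.1, -0.001, 0.995], [0.002, -1.0, -0.001]]
force: [0.3, 0.0, -0.1]
width: 0.0341
```

Request:
servo_tool(motion=[[[0,0,0],0],[[0,0,0],0],[[0,0,0],0],[[0,0,0],0],[[0,0,0],0]], grip=1)

```text
clock: 21.9
eef_pos: [0.4433, -0.2498, 0.0604]
orientation: [[0.995, 0.002, -0.101], [0.101, -0.001, 0.995], [0.002, -1.0, -0.001]]
force: [-0.2, -0.2, 6.4]
width: 0.0082
```

Request:
servo_tool(motion=[[[0,-0.5,0],0],[[0,-1.2,0],0],[[0,-2.1,0],0],[[0,-3.1,0],0],[[0,-4.1,0],0],[[0,-4.9,0],0],[[0,-5.4,0],0],[[0,-5.6,0],0],[[0,-5.6,0],0]])

```text
clock: 22.65
eef_pos: [0.4428, -0.2498, 0.2003]
orientation: [[0.995, 0.001, -0.1], [0.1, -0.001, 0.995], [0.001, -1.0, -0.001]]
force: [0.4, -0.3, -2.0]
width: 0.0085
```

```bash
python3 - <<'E'
from h import *
goal(*st(.143,-.08),.20,6.1)
E
```

```text
Traceback (most recent call last):
  File "h.py", line 30, in st
    a=np.radians(SA);return SC+np.array([x*np.cos(a)-y*np.sin(a),x*np.sin(a)+y*np.cos(a)])
                 ^^
NameError: name 'SA' is not defined. Did you mean: 'SC'?
```

```bash
sed -i 's/SC=np.array(.*/SC=np.array([.5318,.0142]);SA=6.1/' h.py; python3 - <<'E'
from h import *
print(st(.047),st(.095),st(.143))
goal(*st(.143,-.08),.20,6.1)
E
```

```text
[0.57853388 0.01919441] [0.6262621  0.02429509] [0.67399033 0.02939576]
clock 22.65 shift [10.34  0.02  6.99] turn -0.07 | pos [ 0.4428 -0.2498  0.2003] head 5.76 tilt 0.1 w 0.0085 F [ 0.4 -0.3 -2. ]
```

Request:
servo_tool(motion=[[[0.6,0,0.4],0],[[1.8,0,1.2],0],[[3.1,0,2.1],0],[[4.4,0,3],0],[[5.7,0,3.9],0],[[7,0,4.8],0],[[8.3,0,5.7],0],[[9.4,0,6.4],-0.07],[[10.1,0,6.8],-0.07],[[10.3,0,7],-0.07]])

```text
clock: 23.48
eef_pos: [0.6828, -0.0452, 0.1974]
orientation: [[0.994, -0.0, -0.111], [0.111, 0.003, 0.994], [-0.0, -1.0, 0.003]]
force: [0.6, 0.8, -1.4]
width: 0.0082
```

Request:
servo_tool(motion=[[[0,0,0],0],[[0,0,0],0],[[0,0,0],0]])

```text
clock: 23.73
eef_pos: [0.6795, -0.0518, 0.1986]
orientation: [[0.994, -0.003, -0.105], [0.105, -0.002, 0.994], [-0.003, -1.0, -0.002]]
force: [-0.2, -0.3, -2.5]
width: 0.0083
```

```bash
python3 - <<'E'
from h import *
goal(*st(.144,-.001),.16,6.1)
im,d=env.get_image('wrist');cv2.imwrite('pics/wrist10.png',im[:,:,::-1]);c=cam('wrist');X=cloud(c,d);z=X[:,:,2]
a=np.radians(SA);Q=(X[:,:,:2]-SC)@np.array([[np.cos(a),-np.sin(a)],[np.sin(a),np.cos(a)]])
m=(abs(z-.09)<.004)&(im.min(2)>140)&(Q[:,:,0]>0)&(Q[:,:,0]<.2)&(abs(Q[:,:,1])<.06)
k=cv2.connectedComponentsWithStats(m.astype(np.uint8));i=1+np.argmax(k[2][1:,4]);print('rim',k[2][i,4],rectxy(Q[k[1]==i]))
m=(abs(z-.099)<.006)&(im[:,:,2]>im[:,:,0].astype(int)+50)&(abs(Q[:,:,1])<.06)&(abs(Q[:,:,0])<.25)
print('rails',rectxy(Q[m]))
E
```

```text
clock 23.73 shift [0.16 1.54 3.22] turn -0.01 | pos [ 0.6795 -0.0518  0.1986] head 6.03 tilt 0.21 w 0.0083 F [-0.2 -0.3 -2.5]
rim 12023 (96.6, 0.3, 187.8, 85.6, 0.12)
rails (68.0, 0.5, 247.8, 100.2, 0.04)
```

View pics/wrist10.png

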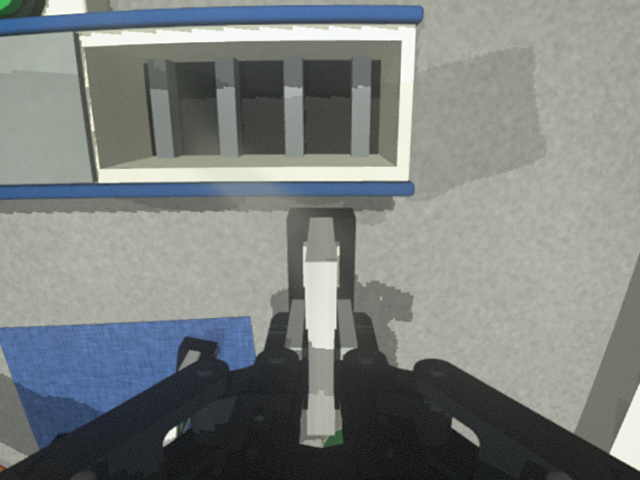

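Request:
servo_tool(motion=[[[0,0,0.4],0],[[0.1,0,1.1],0],[[0.16,0.1,2],0],[[0.16,0.5,2.8],0],[[0.16,1,3.2],0],[[0.16,1.4,3.23],0],[[0.16,1.5,3.23],0],[[0.16,1.5,3.23],0],[[0.16,1.5,3.23],0],[[0.16,1.5,3.23],0]])

```text
clock: 24.62
eef_pos: [0.6771, 0.0294, 0.1624]
orientation: [[0.995, 0.001, -0.104], [0.104, -0.001, 0.995], [0.001, -1.0, -0.001]]
force: [-0.6, -0.6, -0.8]
width: 0.0081
```

```bash
python3 - <<'E'
from h import *
goal(*st(.144,-.0005),.068,6.1)
E
```

```text
clock 24.62 shift [-0.09  3.78 -0.  ] turn -0.02 | pos [0.6771 0.0294 0.1624] head 5.99 tilt 0.08 w 0.0081 F [-0.6 -0.6 -0.8]
```

Request:
servo_tool(motion=[[[-0.09,0.4,0],0],[[-0.09,1,0],0],[[-0.09,1.6,0],0],[[-0.09,2.2,0],0],[[-0.09,2.8,0],0],[[-0.09,3.3,0],0],[[-0.09,3.6,0],0],[[-0.09,3.78,0],0],[[-0.09,3.78,0],0],[[-0.09,3.78,0],0]])

```text
clock: 25.45
eef_pos: [0.6747, 0.0308, 0.0679]
orientation: [[0.994, 0.001, -0.107], [0.107, -0.0, 0.994], [0.001, -1.0, -0.0]]
force: [0.2, -0.3, -1.6]
width: 0.0078
```

```bash
python3 - <<'E'
from h import *
goal(*st(.144,-.0005),.0662,6.1)
E
```

```text
clock 25.45 shift [ 0.01  0.07 -0.07] turn 0.0 | pos [0.6747 0.0308 0.0679] head 6.12 tilt 0.05 w 0.0078 F [ 0.2 -0.3 -1.6]
```

Request:
servo_tool(motion=[[[0.01,0.05,-0.05],0],[[0.01,0.08,-0.05],0],[[0.01,0.08,-0.05],0]])

```text
clock: 25.7
eef_pos: [0.6754, 0.0297, 0.0665]
orientation: [[0.994, 0.002, -0.107], [0.107, 0.0, 0.994], [0.002, -1.0, -0.0]]
force: [0.2, -0.4, 2.7]
width: 0.0081
```

Request:
servo_tool(motion=[[[0,0,0],0],[[0,0,0],0],[[0,0,0],0],[[0,0,0],0]], grip=0.2)

```text
clock: 26.03
eef_pos: [0.6746, 0.0298, 0.0655]
orientation: [[0.994, -0.0, -0.107], [0.107, 0.0, 0.994], [-0.0, -1.0, 0.0]]
force: [-0.6, -0.4, 0.5]
width: 0.0341
```

Request:
servo_tool(motion=[[[0,-0.6,0],0],[[0,-1.6,0],0],[[0,-2.8,0],0],[[0,-4,-0.5],0],[[0,-4.8,-1.5],0],[[0,-5.4,-2.4],0],[[0,-5.5,-3],0],[[0,-5.5,-3],0],[[0,-5.5,-3],0]])

```text
clock: 26.78
eef_pos: [0.6821, -0.0456, 0.2026]
orientation: [[0.994, -0.001, -0.105], [0.105, 0.0, 0.994], [-0.001, -1.0, 0.0]]
force: [0.3, 1.1, -0.5]
width: 0.0345
```

```bash
cat > stn.py <<'E'
from h import *
import sys
im,d=env.get_image('wrist');cv2.imwrite(f'pics/wrist_{sys.argv[1]}.png',im[:,:,::-1]);c=cam('wrist');X=cloud(c,d);z=X[:,:,2]
a=np.radians(SA);Q=(X[:,:,:2]-SC)@np.array([[np.cos(a),-np.sin(a)],[np.sin(a),np.cos(a)]])
m=(abs(z-.084)<.0045)&(im.min(2)>100)&(Q[:,:,0]>.025)&(Q[:,:,0]<.165)&(abs(Q[:,:,1])<.0345)
k,l,s,ce=cv2.connectedComponentsWithStats(m.astype(np.uint8))
for i in range(1,k):
    if s[i,4]>150: print('card',ce[i].round(),rectxy(Q[l==i]),np.median(z[l==i]))
E
python3 stn.py 11; python3 - <<'E'
from h import *
goal(.451,-.41,.22,16)
goal(.58,-.29,.2,-5)
E
```

```text
card [323. 114.] (142.9, 3.1, 62.8, 9.6, -89.6) 0.08344146362715413
card [250. 176.] (95.1, -33.1, 139.9, 2.6, 0.02) 0.08525192725381614
clock 26.83 shift [-10.75  -0.72 -13.58] turn -1.97 | pos [ 0.6817 -0.0436  0.2021] head 6.17 tilt 0.15 w 0.0344 F [0.8 0.6 0.9]
clock 26.83 shift [-5.1   0.08 -9.36] turn 2.23 | pos [ 0.6817 -0.0436  0.2021] head 6.17 tilt 0.15 w 0.0344 F [0.8 0.6 0.9]
```

View pics/wrist_11.png

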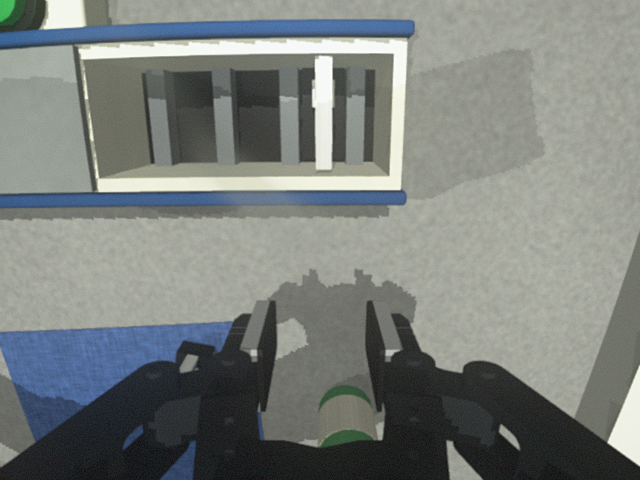

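Request:
servo_tool(motion=[[[-0.3,0,-0.6],0.1],[[-0.9,0,-1.7],0.4],[[-1.6,0,-2.9],0.7],[[-2.3,0,-4.2],1],[[-3,0,-5.5],1.3],[[-3.7,0,-6.8],1.6],[[-4.4,0,-8],1.9],[[-4.9,0,-8.9],2.1],[[-5.1,0,-9.3],2.2],[[-5.1,0,-9.3],2.2]])

```text
clock: 27.67
eef_pos: [0.5792, -0.2914, 0.2019]
orientation: [[0.996, -0.002, 0.088], [-0.088, -0.0, 0.996], [-0.002, -1.0, -0.001]]
force: [-0.5, -0.9, -0.4]
width: 0.0342
```

Request:
servo_tool(motion=[[[0,0,0],0],[[0,0,0],0],[[0,0,0],0]])

```text
clock: 27.92
eef_pos: [0.5823, -0.2859, 0.2031]
orientation: [[0.997, 0.001, 0.08], [-0.08, 0.002, 0.997], [0.001, -1.0, 0.002]]
force: [-1.1, -0.2, 0.2]
width: 0.0342
```

```bash
python3 mat.py wrist 12;python3 - <<'E'
from h import *
goal(.5785,-.2145,.13,-5.2)
E
```

```text
wrist [306. 122.] 1772 (577.7, -214.6, 64.6, 9.6, 84.37) 0.0778
wrist [147. 323.] 1475 (451.3, -343.2, 65.4, 11.8, -74.12) 0.0776
clock 27.97 shift [-0.38  2.93  2.85] turn 0.12 | pos [ 0.582  -0.2865  0.2031] head -4.62 tilt 0.1 w 0.034 F [ 0.  -0.3 -0.5]
```

View pics/wrist_12.png

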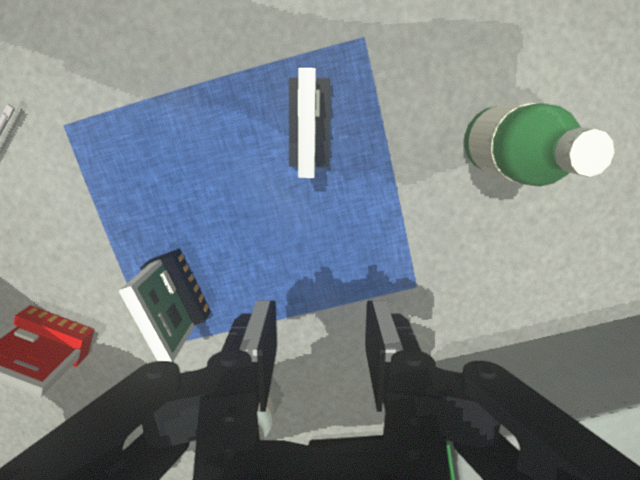

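Request:
servo_tool(motion=[[[-0.05,0.2,0.4],0.1],[[-0.2,0.5,1.2],0.2],[[-0.3,1,2],0.2],[[-0.38,1.7,2.6],0.2],[[-0.38,2.4,2.83],0.2],[[-0.38,2.8,2.83],0.2],[[-0.38,2.9,2.83],0.2],[[-0.38,2.9,2.83],0.2],[[-0.38,2.9,2.83],0.2]])

```text
clock: 28.72
eef_pos: [0.5778, -0.2192, 0.1311]
orientation: [[0.995, 0.001, 0.103], [-0.103, -0.001, 0.995], [0.001, -1.0, -0.001]]
force: [-0.7, -0.0, 0.5]
width: 0.0344
```

```bash
python3 - <<'E'
from h import *
goal(.5785,-.2145,.0605,-5.6)
E
```

```text
clock 28.72 shift [0.   2.82 0.19] turn -0.07 | pos [ 0.5778 -0.2192  0.1311] head -5.93 tilt 0.08 w 0.0344 F [-0.7 -0.   0.5]
```

Request:
servo_tool(motion=[[[0,0.5,0.1],0],[[0,1.2,0.15],0],[[0,1.9,0.15],0],[[0,2.5,0.15],-0.05],[[0,2.8,0.15],-0.05],[[0,2.8,0.15],-0.05],[[0,2.8,0.15],-0.05],[[0,2.8,0.15],-0.05]])

```text
clock: 29.38
eef_pos: [0.5787, -0.215, 0.0618]
orientation: [[0.995, 0.002, 0.098], [-0.098, -0.001, 0.995], [0.002, -1.0, -0.0]]
force: [0.1, 0.5, 0.1]
width: 0.034
```

```bash
python3 - <<'E'
from h import *
goal(.5785,-.2145,.0605,-5.6)
E
```

```text
clock 29.38 shift [-0.01  0.05  0.02] turn -0.01 | pos [ 0.5787 -0.215   0.0618] head -5.65 tilt 0.14 w 0.034 F [0.1 0.5 0.1]
```

Request:
servo_tool(motion=[[[0,0,0],0],[[0,0,0],0],[[0,0,0],0],[[0,0,0],0],[[0,0,0],0]], grip=1)

```text
clock: 29.8
eef_pos: [0.5783, -0.2148, 0.0615]
orientation: [[0.995, 0.002, 0.098], [-0.098, -0.001, 0.995], [0.002, -1.0, -0.001]]
force: [-0.2, -0.1, 5.8]
width: 0.0082
```

Request:
servo_tool(motion=[[[0,-0.5,0],0],[[0,-1.2,0],0],[[0,-2.1,0],0],[[0,-3.1,0],0],[[0,-4.1,0],0],[[0,-4.9,0],0],[[0,-5.4,0],0],[[0,-5.6,0],0],[[0,-5.6,0],0]])

```text
clock: 30.55
eef_pos: [0.5781, -0.2146, 0.202]
orientation: [[0.995, 0.002, 0.098], [-0.098, -0.001, 0.995], [0.002, -1.0, -0.0]]
force: [0.0, 0.6, -2.6]
width: 0.0079
```

```bash
python3 - <<'E'
from h import *
goal(*st(.096,-.0),.19,6.1)
E
```

```text
clock 30.55 shift [1.02 0.48 9.71] turn -2.34 | pos [ 0.5781 -0.2146  0.202 ] head -5.62 tilt 0.12 w 0.0079 F [ 0.   0.6 -2.6]
```

Request:
servo_tool(motion=[[[0.1,0,0.6],-0.1],[[0.2,0,1.8],-0.4],[[0.3,0,3.1],-0.7],[[0.5,0,4.5],-1.1],[[0.6,0,5.9],-1.5],[[0.8,0,7.3],-1.8],[[0.9,0,8.5],-2.1],[[1,0,9.3],-2.3],[[1,0,9.7],-2.34],[[1,0,9.7],-2.34]])

```text
clock: 31.38
eef_pos: [0.6254, 0.029, 0.1995]
orientation: [[0.994, -0.002, -0.112], [0.112, 0.003, 0.994], [-0.002, -1.0, 0.003]]
force: [-0.5, -0.1, -1.7]
width: 0.008
```

Request:
servo_tool(motion=[[[0,0,0],0],[[0,0,0],0],[[0,0,0],0],[[0,0,0],0]])

```text
clock: 31.72
eef_pos: [0.6262, 0.0221, 0.2004]
orientation: [[0.995, -0.0, -0.103], [0.103, -0.001, 0.995], [-0.0, -1.0, -0.001]]
force: [0.1, -0.1, -1.6]
width: 0.0082
```

```bash
python3 - <<'E'
from h import *
goal(*st(.0955,-.001),.12,6.1)
E
```

```text
clock 31.72 shift [0.03 3.21 0.05] turn -0.04 | pos [0.6262 0.0221 0.2004] head 5.91 tilt 0.08 w 0.0082 F [ 0.1 -0.1 -1.6]
```

Request:
servo_tool(motion=[[[0.03,0.5,0.04],-0.04],[[0.03,1.1,0.04],-0.04],[[0.03,1.8,0.04],-0.04],[[0.03,2.5,0.04],-0.04],[[0.03,3,0.04],-0.04],[[0.03,3.2,0.04],-0.04],[[0.03,3.2,0.04],-0.04],[[0.03,3.2,0.04],-0.04]])

```text
clock: 32.38
eef_pos: [0.6272, 0.0255, 0.1207]
orientation: [[0.994, 0.0, -0.109], [0.109, 0.0, 0.994], [0.0, -1.0, 0.0]]
force: [-0.1, 0.4, -1.3]
width: 0.0081
```

```bash
python3 - <<'E'
from h import *
goal(*st(.0955,-.001),.0685,6.1)
E
```

```text
clock 32.38 shift [-0.02  2.09 -0.08] turn 0.03 | pos [0.6272 0.0255 0.1207] head 6.27 tilt 0.03 w 0.0081 F [-0.1  0.4 -1.3]
```

Request:
servo_tool(motion=[[[-0.02,0.4,-0.06],0.02],[[-0.02,0.9,-0.06],0.02],[[-0.02,1.4,-0.06],0.02],[[-0.02,1.8,-0.06],0.02],[[-0.02,2.05,-0.06],0.02],[[-0.02,2.1,-0.06],0.02],[[-0.02,2.15,-0.06],0.02],[[-0.02,2.15,-0.06],0.02],[[-0.02,2.15,-0.06],0.02]])

```text
clock: 33.13
eef_pos: [0.626, 0.0237, 0.0672]
orientation: [[0.994, -0.001, -0.108], [0.108, -0.001, 0.994], [-0.001, -1.0, -0.001]]
force: [-4.0, -0.6, 6.3]
width: 0.0079
```

Request:
servo_tool(motion=[[[0,0,0],0],[[0,0,0],0],[[0,0,0],0],[[0,0,0],0]], grip=0.2)

```text
clock: 33.47
eef_pos: [0.6267, 0.024, 0.0666]
orientation: [[0.994, 0.0, -0.108], [0.108, 0.0, 0.994], [0.0, -1.0, 0.0]]
force: [-0.1, -0.2, -0.5]
width: 0.0342
```

Request:
servo_tool(motion=[[[0,-0.6,0],0],[[0,-1.6,0],0],[[0,-2.8,0],0],[[0,-4,-0.5],0],[[0,-4.8,-1.5],0],[[0,-5.4,-2.4],0],[[0,-5.5,-3],0],[[0,-5.5,-3],0],[[0,-5.5,-3],0]])

```text
clock: 34.22
eef_pos: [0.6345, -0.0516, 0.2041]
orientation: [[0.994, -0.0, -0.106], [0.106, -0.0, 0.994], [-0.0, -1.0, -0.0]]
force: [0.3, 0.5, -0.1]
width: 0.034
```

```bash
python3 stn.py 13; python3 - <<'E'
from h import *
goal(.47,-.41,.22,16)
E
```

```text
card [320. 112.] (93.4, 2.3, 64.1, 9.6, 89.78) 0.08359545813886116
card [404. 112.] (143.2, 3.1, 62.8, 10.4, -89.5) 0.08350995268535139
card [327. 174.] (95.1, -33.2, 139.7, 2.6, 0.31) 0.08536400965972082
clock 34.27 shift [ -8.09  -0.66 -13.61] turn -1.96 | pos [ 0.6342 -0.0498  0.2038] head 6.2 tilt 0.08 w 0.0337 F [-1.   1.1 -0.9]
```

View pics/wrist_13.png

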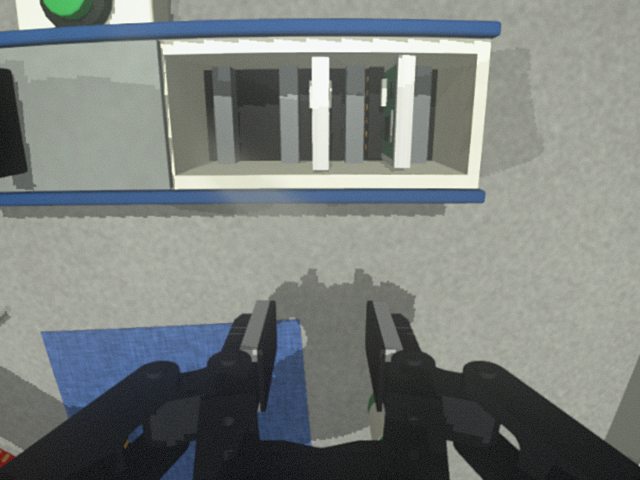

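Request:
servo_tool(motion=[[[-0.4,0,-0.7],-0.1],[[-1.2,-0.1,-2],-0.3],[[-2.1,-0.2,-3.5],-0.5],[[-3,-0.3,-5],-0.7],[[-3.9,-0.4,-6.5],-0.9],[[-4.8,-0.5,-8],-1.1],[[-5.7,-0.6,-9.5],-1.4],[[-6.6,-0.6,-11],-1.7],[[-7.4,-0.6,-12.5],-1.9],[[-8,-0.6,-13.5],-1.96]])

```text
clock: 35.1
eef_pos: [0.4726, -0.4063, 0.2188]
orientation: [[0.96, 0.0, -0.279], [0.279, 0.002, 0.96], [0.001, -1.0, 0.002]]
force: [0.4, 1.1, 0.4]
width: 0.0339
```

Request:
servo_tool(motion=[[[0,0,0],0],[[0,0,0],0],[[0,0,0],0],[[0,0,0],0]])

```text
clock: 35.43
eef_pos: [0.4743, -0.4037, 0.2192]
orientation: [[0.96, 0.001, -0.28], [0.28, 0.002, 0.96], [0.001, -1.0, 0.002]]
force: [0.1, -0.0, 0.6]
width: 0.0338
```

```bash
python3 mat.py wrist 14;python3 - <<'E'
from h import *
goal(.4515,-.343,.13,16)
E
```

```text
wrist [314. 133.] 1546 (451.3, -343.0, 65.0, 9.6, -74.44) 0.0779
clock 35.48 shift [-0.2   3.57  2.59] turn 0.05 | pos [ 0.4743 -0.4039  0.2193] head 16.25 tilt 0.1 w 0.0343 F [0.1 0.9 0.4]
```

View pics/wrist_14.png

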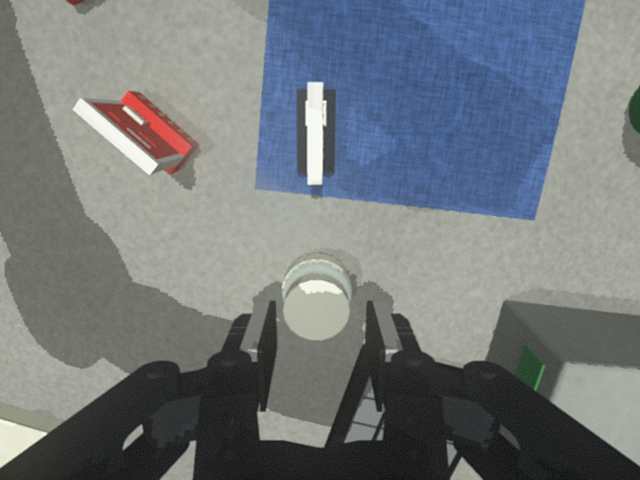

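Request:
servo_tool(motion=[[[0,0,0.5],0.1],[[-0.1,0.2,1.4],0.13],[[-0.2,0.8,2.2],0.13],[[-0.2,1.6,2.56],0.13],[[-0.2,2.5,2.56],0.13],[[-0.2,3.2,2.56],0.13],[[-0.2,3.5,2.56],0.13],[[-0.2,3.5,2.56],0.13],[[-0.2,3.5,2.56],0.13],[[-0.2,3.5,2.56],0.13]])

```text
clock: 36.32
eef_pos: [0.4513, -0.3465, 0.1329]
orientation: [[0.964, 0.002, -0.265], [0.265, -0.001, 0.964], [0.002, -1.0, -0.001]]
force: [-0.2, 0.4, 0.1]
width: 0.034
```

```bash
python3 - <<'E'
from h import *
goal(.4522,-.3428,.0608,15.6)
E
```

```text
clock 36.32 shift [0.07 2.88 0.14] turn -0.05 | pos [ 0.4513 -0.3465  0.1329] head 15.37 tilt 0.12 w 0.034 F [-0.2  0.4  0.1]
```

Request:
servo_tool(motion=[[[0.06,0.5,0.1],-0.04],[[0.06,1.2,0.1],-0.04],[[0.06,2,0.1],-0.04],[[0.06,2.6,0.1],-0.04],[[0.06,2.85,0.1],-0.04],[[0.06,2.87,0.1],-0.04],[[0.06,2.87,0.1],-0.04],[[0.06,2.87,0.1],-0.04]])

```text
clock: 36.98
eef_pos: [0.4519, -0.3442, 0.0613]
orientation: [[0.964, 0.002, -0.268], [0.268, -0.001, 0.964], [0.002, -1.0, -0.002]]
force: [-0.7, -0.4, 1.6]
width: 0.0341
```

Request:
servo_tool(motion=[[[0,0,0],0],[[0,0,0],0],[[0,0,0],0],[[0,0,0],0],[[0,0,0],0]], grip=1)

```text
clock: 37.4
eef_pos: [0.4516, -0.3442, 0.0608]
orientation: [[0.963, 0.001, -0.268], [0.268, -0.001, 0.963], [0.001, -1.0, -0.001]]
force: [0.6, -0.1, 5.2]
width: 0.0078
```

Request:
servo_tool(motion=[[[0,-0.5,0],0],[[0,-1.2,0],0],[[0,-2.1,0],0],[[0,-3.1,0],0],[[0,-4.1,0],0],[[0,-4.9,0],0],[[0,-5.4,0],0],[[0,-5.6,0],0],[[0,-5.6,0],0]])

```text
clock: 38.15
eef_pos: [0.4511, -0.3441, 0.2013]
orientation: [[0.964, 0.001, -0.268], [0.268, -0.001, 0.964], [0.001, -1.0, -0.001]]
force: [0.5, -0.5, -1.3]
width: 0.0077
```

```bash
python3 - <<'E'
from h import *
goal(*st(.049,-.0),.2,6.1)
E
```

```text
clock 38.15 shift [ 8.88  0.04 12.62] turn 1.88 | pos [ 0.4511 -0.3441  0.2013] head 15.52 tilt 0.1 w 0.0077 F [ 0.5 -0.5 -1.3]
```

Request:
servo_tool(motion=[[[0.4,0,0.6],0.1],[[1.2,0,1.8],0.3],[[2.2,0,3.2],0.5],[[3.2,0,4.6],0.7],[[4.2,0,6],0.9],[[5.2,0,7.4],1.1],[[6.2,0,8.8],1.3],[[7.2,0,10.2],1.5],[[8.1,0,11.5],1.7],[[8.7,0,12.4],1.85]])

```text
clock: 38.98
eef_pos: [0.5774, 0.0171, 0.199]
orientation: [[0.994, -0.002, -0.112], [0.112, 0.002, 0.994], [-0.001, -1.0, 0.002]]
force: [0.6, 0.1, -2.0]
width: 0.008
```

Request:
servo_tool(motion=[[[0,0,0],0],[[0,0,0],0],[[0,0,0],0],[[0,0,0],0]])

```text
clock: 39.32
eef_pos: [0.5765, 0.0109, 0.199]
orientation: [[0.994, -0.003, -0.107], [0.107, -0.002, 0.994], [-0.003, -1.0, -0.002]]
force: [-0.7, -0.3, -2.2]
width: 0.0086
```

```bash
python3 - <<'E'
from h import *
goal(*st(.0488,-.0027),.12,6.1)
E
```

```text
clock 39.32 shift [0.2  3.16 0.22] turn 0.01 | pos [0.5765 0.0109 0.199 ] head 6.16 tilt 0.18 w 0.0086 F [-0.7 -0.3 -2.2]
```

Request:
servo_tool(motion=[[[0.1,0.5,0.1],0],[[0.2,1.1,0.2],0],[[0.2,1.8,0.2],0],[[0.2,2.5,0.2],0],[[0.2,3,0.2],0],[[0.2,3.16,0.2],0],[[0.2,3.16,0.2],0],[[0.2,3.16,0.2],0],[[0.2,3.16,0.2],0]])

```text
clock: 40.07
eef_pos: [0.5825, 0.0184, 0.1217]
orientation: [[0.994, 0.001, -0.109], [0.109, 0.0, 0.994], [0.001, -1.0, 0.0]]
force: [0.3, -0.2, -1.6]
width: 0.0087
```

```bash
python3 - <<'E'
from h import *
goal(*st(.0488,-.0027),.068,6.1)
E
```

```text
clock 40.07 shift [-0.09  2.15 -0.06] turn 0.03 | pos [0.5825 0.0184 0.1217] head 6.25 tilt 0.09 w 0.0087 F [ 0.3 -0.2 -1.6]
```

Request:
servo_tool(motion=[[[-0.09,0.3,-0.06],0.02],[[-0.09,0.8,-0.06],0.02],[[-0.09,1.3,-0.06],0.02],[[-0.09,1.7,-0.06],0.02],[[-0.09,2,-0.06],0.02],[[-0.09,2.12,-0.06],0.02],[[-0.09,2.12,-0.06],0.02],[[-0.09,2.12,-0.06],0.02]])

```text
clock: 40.73
eef_pos: [0.58, 0.017, 0.068]
orientation: [[0.994, 0.0, -0.108], [0.108, 0.0, 0.994], [0.0, -1.0, 0.0]]
force: [-0.0, 0.2, -0.6]
width: 0.0081
```

```bash
python3 - <<'E'
from h import *
goal(*st(.0488,-.0027),.0662,6.1)
E
```

```text
clock 40.73 shift [ 0.02  0.07 -0.02] turn 0.02 | pos [0.58  0.017 0.068] head 6.19 tilt 0.02 w 0.0081 F [-0.   0.2 -0.6]
```

Request:
servo_tool(motion=[[[0,0.05,0],0],[[0,0.08,0],0],[[0,0.08,0],0]])

```text
clock: 40.98
eef_pos: [0.5804, 0.017, 0.0668]
orientation: [[0.994, 0.001, -0.108], [0.108, 0.0, 0.994], [0.001, -1.0, -0.0]]
force: [-0.7, -0.1, 3.1]
width: 0.0084
```

Request:
servo_tool(motion=[[[0,0,0],0],[[0,0,0],0],[[0,0,0],0],[[0,0,0],0]], grip=0.2)

```text
clock: 41.32
eef_pos: [0.5799, 0.0168, 0.066]
orientation: [[0.994, 0.0, -0.108], [0.108, -0.0, 0.994], [0.0, -1.0, -0.0]]
force: [1.0, 0.2, 0.4]
width: 0.034
```

Request:
servo_tool(motion=[[[0,-0.6,0],0],[[0,-1.6,0],0],[[0,-2.8,0],0],[[0,-4,-0.5],0],[[0,-4.8,-1.5],0],[[0,-5.4,-2.4],0],[[0,-5.5,-3],0],[[0,-5.5,-3],0],[[0,-5.5,-3],0]])

```text
clock: 42.07
eef_pos: [0.5877, -0.0586, 0.2034]
orientation: [[0.994, -0.0, -0.106], [0.106, -0.0, 0.994], [-0.0, -1.0, -0.0]]
force: [0.1, 1.2, -0.2]
width: 0.0341
```

```bash
python3 stn.py 15; python3 - <<'E'
from h import *
im,d=env.get_image('wrist');c=cam('wrist');X=cloud(c,d);z=X[:,:,2]
near=np.linalg.norm(X[:,:,:2]-st(-.09),axis=2)<.06
m=near&(abs(z-.13)<.01);print('handle',m.sum(),rectxy(X[m]) if m.sum()>9 else 0)
h=cv2.cvtColor(im,cv2.COLOR_RGB2HSV)
m=(h[:,:,0]>45)&(h[:,:,0]<75)&(h[:,:,1]>150)&(z>.02)&(np.linalg.norm(X[:,:,:2]-[.457,.082],axis=2)<.05)
print('button',m.sum(),rectxy(X[m]) if m.sum()>9 else 0,np.median(z[m]))
goal(*st(-.09),.2,6.1)
E
```

```text
card [400. 109.] (93.4, 2.4, 64.2, 10.5, -89.87) 0.08354285224313464
card [340. 125.] (95.3, -0.8, 139.7, 66.8, -0.64) 0.08365047704775103
card [482. 110.] (143.1, 2.9, 63.3, 10.9, 89.71) 0.08336526093308658
handle 4151 (442.4, 5.3, 60.2, 15.9, -83.96)
button 0 0 nan
clock 42.17 shift [-5.5   0.13  3.05] turn 0.04 | pos [ 0.5873 -0.0561  0.203 ] head 6.29 tilt 0.1 w 0.0345 F [0.2 0.5 0.5]
  return _methods._mean(a, axis=axis, dtype=dtype,
  ret = ret.dtype.type(ret / rcount)
```

View pics/wrist_15.png

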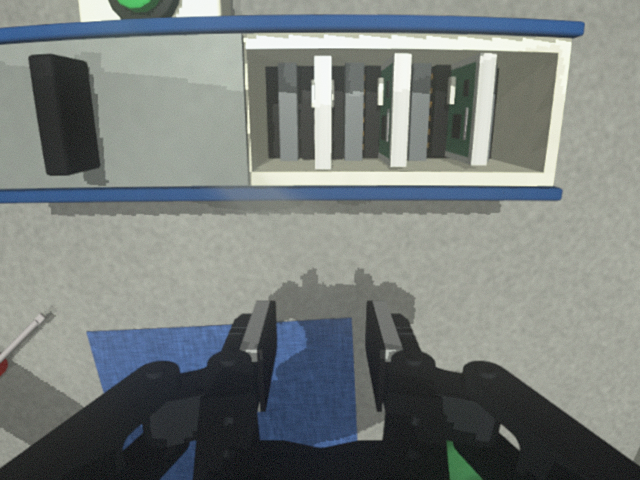

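```bash
python3 - <<'E'
from h import *
im,d=env.get_image('wrist');c=cam('wrist');X=cloud(c,d);z=X[:,:,2]
P=X[58:168,314:331].reshape(-1,3);P=P[abs(P[:,2]-.084)<.006]
a=np.radians(SA);Q=(P[:,:2]-SC)@np.array([[np.cos(a),-np.sin(a)],[np.sin(a),np.cos(a)]])
print(len(P),np.median(P[:,2]),rectxy(Q))
goal(.4434,.0045,.19,6.1)
E
```

```text
1673 0.08379665126872501 (47.4, 1.0, 61.0, 9.0, -89.49)
clock 42.22 shift [-5.46  0.53  3.03] turn 0.05 | pos [ 0.5874 -0.0558  0.203 ] head 6.33 tilt 0.1 w 0.0342 F [ 0.   0.9 -0.6]
```

Good. Now to the cover handle.

Request:
servo_tool(motion=[[[-0.4,0,0.2],0],[[-1.2,0,0.7],0],[[-2.2,0.1,1.2],0],[[-3.2,0.2,1.8],0],[[-4.2,0.3,2.4],0.05],[[-5,0.4,2.8],0.05],[[-5.4,0.5,3],0.05],[[-5.46,0.5,3.03],0.05],[[-5.46,0.5,3.03],0.05],[[-5.46,0.5,3.03],0.05]])

```text
clock: 43.05
eef_pos: [0.4452, 0.0034, 0.1911]
orientation: [[0.995, 0.001, -0.104], [0.104, 0.0, 0.995], [0.001, -1.0, 0.0]]
force: [1.5, 0.2, 0.2]
width: 0.0345
```

Request:
servo_tool(motion=[[[0,0,0],0],[[0,0,0],0]])

```text
clock: 43.22
eef_pos: [0.4451, 0.0028, 0.191]
orientation: [[0.995, 0.001, -0.102], [0.102, 0.0, 0.995], [0.001, -1.0, 0.0]]
force: [0.0, 0.7, -0.2]
width: 0.0345
```

```bash
python3 - <<'E'
from h import *
im,d=env.get_image('wrist');cv2.imwrite('pics/wrist16.png',im[:,:,::-1]);c=cam('wrist');X=cloud(c,d);z=X[:,:,2]
h=cv2.cvtColor(im,cv2.COLOR_RGB2HSV)
m=(h[:,:,0]>45)&(h[:,:,0]<75)&(h[:,:,1]>150)&(z>.02)&(np.linalg.norm(X[:,:,:2]-[.457,.082],axis=2)<.05)
print('button',m.sum(),rectxy(X[m]) if m.sum()>9 else 0,np.median(z[m]))
goal(.4434,.0045,.1125,6.1)
E
```

```text
button 0 0 nan
clock 43.27 shift [-0.05  3.14  0.08] turn -0.04 | pos [0.4449 0.0027 0.191 ] head 5.88 tilt 0.04 w 0.0342 F [ 0.5  0.7 -1.2]
  return _methods._mean(a, axis=axis, dtype=dtype,
  ret = ret.dtype.type(ret / rcount)
```

View pics/wrist16.png

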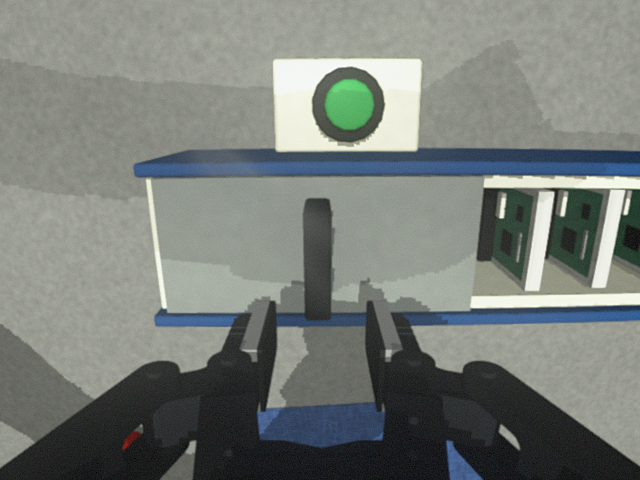

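Request:
servo_tool(motion=[[[-0.05,0.8,0.08],0],[[-0.05,1.6,0.08],0],[[-0.05,2.4,0.08],0],[[-0.05,3,0.08],0],[[-0.05,3.14,0.08],0],[[-0.05,3.14,0.08],0],[[-0.05,3.14,0.08],0]])

```text
clock: 43.85
eef_pos: [0.443, 0.0048, 0.1128]
orientation: [[0.995, 0.001, -0.103], [0.103, -0.0, 0.995], [0.001, -1.0, -0.0]]
force: [-0.4, 0.3, -0.5]
width: 0.0338
```

Request:
servo_tool(motion=[[[0,0,0],0],[[0,0,0],0],[[0,0,0],0],[[0,0,0],0],[[0,0,0],0]], grip=1)

```text
clock: 44.27
eef_pos: [0.4433, 0.0047, 0.1134]
orientation: [[0.995, 0.002, -0.104], [0.104, -0.0, 0.995], [0.002, -1.0, -0.0]]
force: [0.5, -0.3, 6.8]
width: 0.0131
```

```bash
python3 - <<'E'
from h import *
im,d=env.get_image('top');cv2.imwrite('pics/top17.png',im[:,:,::-1])
goal(.4434+.185*np.cos(np.radians(6.1)),.0045+.185*np.sin(np.radians(6.1)),.1125,6.1)
E
```

```text
clock 44.32 shift [7.4  0.05 0.01] turn -0.03 | pos [0.4433 0.0047 0.1134] head 5.95 tilt 0.12 w 0.0132 F [-0.9 -0.6  7.1]
```

Request:
servo_tool(motion=[[[0.6,0,0],0],[[1.4,0,0.01],0],[[2.2,0,0.01],0],[[3,0,0.01],0],[[3.8,0,0.01],0],[[4.6,0,0.02],0],[[5.4,0,0.02],0],[[6.2,0,0.02],0],[[7,0,0.02],0],[[7.35,0,0.02],0]])

```text
clock: 45.15
eef_pos: [0.6274, 0.0248, 0.1136]
orientation: [[0.995, 0.002, -0.103], [0.103, 0.001, 0.995], [0.002, -1.0, 0.001]]
force: [-4.1, 1.9, 7.8]
width: 0.0134
```

Request:
servo_tool(motion=[[[0.05,0,0],0],[[0.15,0,0],0],[[0.15,0,0],0],[[0.15,0,0],0]])

```text
clock: 45.48
eef_pos: [0.6272, 0.0248, 0.1135]
orientation: [[0.995, -0.003, -0.104], [0.104, -0.001, 0.995], [-0.003, -1.0, -0.0]]
force: [-6.5, 0.4, 8.6]
width: 0.0131
```

Request:
servo_tool(motion=[[[0,0,0],0],[[0,0,0],0],[[0,0,0],0],[[0,0,0],0]], grip=0.2)

```text
clock: 45.82
eef_pos: [0.6293, 0.0243, 0.1125]
orientation: [[0.995, 0.0, -0.103], [0.103, -0.0, 0.995], [0.0, -1.0, -0.0]]
force: [-0.3, 0.0, 0.9]
width: 0.0342
```

Request:
servo_tool(motion=[[[0,-0.6,0],0],[[0,-1.6,0],0],[[0,-2.8,0],0],[[0,-3.6,0],0],[[0,-4,0],0],[[0,-4,0],0],[[0,-4,0],0]])

```text
clock: 46.4
eef_pos: [0.6288, 0.0243, 0.212]
orientation: [[0.995, -0.0, -0.103], [0.103, -0.001, 0.995], [-0.0, -1.0, -0.0]]
force: [-0.5, 0.5, -0.6]
width: 0.0339
```

```bash
python3 - <<'E'
from h import *
im,d=env.get_image('wrist');cv2.imwrite('pics/wrist18.png',im[:,:,::-1]);c=cam('wrist');X=cloud(c,d);z=X[:,:,2]
m=(np.linalg.norm(X[:,:,:2]-[.627,.024],axis=2)<.06)&(abs(z-.13)<.008)
r=rectxy(X[m]);a=np.radians(SA);q=np.array(r[:2])/1000-SC;print('handle',r,q@[np.cos(a),np.sin(a)])
h=cv2.cvtColor(im,cv2.COLOR_RGB2HSV);print('btn hsv',h[103,350])
goal(.46,.02,.19,6.1)
E
```

```text
handle (625.1, 24.9, 59.1, 14.0, -83.74) 0.09390875575092564
btn hsv [ 30  13 153]
clock 46.45 shift [-6.71  0.86  0.53] turn -0.04 | pos [0.6282 0.0241 0.2112] head 5.92 tilt 0.13 w 0.0341 F [ 0.1 -0.2  0.5]
```

View pics/wrist18.png

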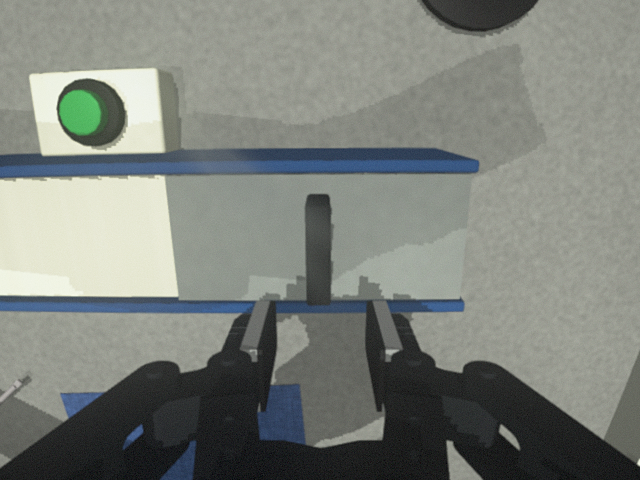

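```bash
python3 - <<'E'
from h import *
im,d=env.get_image('wrist');c=cam('wrist');X=cloud(c,d);z=X[:,:,2]
h=cv2.cvtColor(im,cv2.COLOR_RGB2HSV);print(h[113,80],X[113,80])
g=(abs(h[:,:,0].astype(int)-h[113,80,0])<8)&(h[:,:,1]>120)
k,l,s,ce=cv2.connectedComponentsWithStats(g.astype(np.uint8));m=l==l[113,80]
zt=np.median(z[m]);print(m.sum(),rectxy(X[m]),zt)
(u,v),r=cv2.minEnclosingCircle(np.argwhere(m)[:,::-1].astype(np.float32));print(u,v,plane(c,[(u,v)],zt))
im,d=env.get_image('top');h=cv2.cvtColor(im,cv2.COLOR_RGB2HSV);c=cam('top');X=cloud(c,d)
m=(h[:,:,1]>120)&(h[:,:,0]>45)&(h[:,:,0]<85)&(np.linalg.norm(X[:,:,:2]-[.457,.085],axis=2)<.05)
print('top',m.sum(),rectxy(X[m]) if m.sum()>5 else 0)
goal(.457,.085,.16,6.1)
E
```

```text
[ 65 144 183] [0.45328861 0.08688579 0.05660949]
1452 (526.5, 93.0, 187.1, 29.6, 4.4) 0.05615229574819813
80.43347930908203 112.18025970458984 [[0.4533619  0.08744093 0.0561523 ]]
top 142 (454.2, 85.9, 30.5, 30.0, 89.25)
clock 46.55 shift [-6.55  2.05  3.13] turn -0.03 | pos [0.628  0.0242 0.2107] head 5.94 tilt 0.19 w 0.0343 F [-0.   0.  -0.4]
```

Request:
servo_tool(motion=[[[-0.5,0,0.2],0],[[-1.5,0,0.7],0],[[-2.7,0.1,1.3],0],[[-3.9,0.4,1.9],0],[[-5.1,0.8,2.5],0],[[-6.1,1.2,3],0],[[-6.5,1.6,3.2],0],[[-6.65,2,3.2],0],[[-6.65,2,3.2],0],[[-6.65,2,3.2],0]], grip=1)

```text
clock: 47.38
eef_pos: [0.4549, 0.0868, 0.1618]
orientation: [[0.995, -0.002, -0.104], [0.104, -0.001, 0.995], [-0.002, -1.0, -0.001]]
force: [-0.2, 0.4, 0.0]
width: -0.0003
```

Request:
servo_tool(motion=[[[0,0,0],0],[[0,0,0],0]])

```text
clock: 47.55
eef_pos: [0.4564, 0.0869, 0.1627]
orientation: [[0.995, 0.001, -0.102], [0.102, 0.0, 0.995], [0.001, -1.0, 0.0]]
force: [-0.5, 0.5, -1.5]
width: -0.0004
```

```bash
python3 - <<'E'
from h import *
goal(.4545,.0865,.075,6.1)
E
```

```text
clock 47.55 shift [-0.08  3.51 -0.01] turn -0.05 | pos [0.4564 0.0869 0.1627] head 5.87 tilt 0.07 w -0.0004 F [-0.5  0.5 -1.5]
```

Request:
servo_tool(motion=[[[-0.04,0.7,0],0],[[-0.08,1.5,0],0],[[-0.08,2.3,0],0],[[-0.08,3,0],0],[[-0.08,3.4,0],0],[[-0.08,3.5,0],0],[[-0.08,3.5,0],0]])

```text
clock: 48.13
eef_pos: [0.4538, 0.0868, 0.0747]
orientation: [[0.995, -0.0, -0.103], [0.103, -0.0, 0.995], [-0.0, -1.0, -0.0]]
force: [1.2, -0.5, 0.5]
width: -0.0003
```

Request:
servo_tool(motion=[[[0,0.2,0],0],[[0,0.4,0],0],[[0,0.5,0],0],[[0,0.6,0],0],[[0,0.7,0],0],[[0,0.7,0],0],[[0,0.7,0],0]])

```text
clock: 48.72
eef_pos: [0.4543, 0.087, 0.0589]
orientation: [[0.995, 0.003, -0.104], [0.104, 0.0, 0.995], [0.003, -1.0, -0.0]]
force: [-1.0, -0.6, 17.3]
width: -0.0001
```

Request:
servo_tool(motion=[[[0,-0.3,0],0],[[0,-1,0],0],[[0,-2,0],0],[[0,-3.2,0],0],[[0,-4.4,-0.5],0],[[0,-5.4,-1.5],0],[[0,-6,-2.7],0],[[0,-6,-4],0],[[0,-6,-4.5],0],[[0,-6,-4.5],0]])

```text
clock: 49.55
eef_pos: [0.4646, -0.0298, 0.2073]
orientation: [[0.995, -0.001, -0.096], [0.096, -0.003, 0.995], [-0.001, -1.0, -0.003]]
force: [-0.0, -0.9, -0.1]
width: -0.0
```

Request:
servo_tool(motion=[[[0,0,0],0],[[0,0,0],0],[[0,0,0],0]])

```text
clock: 49.8
eef_pos: [0.4649, -0.0235, 0.2075]
orientation: [[0.994, -0.0, -0.106], [0.106, 0.001, 0.994], [-0.0, -1.0, 0.001]]
force: [-1.0, -0.2, -0.1]
width: -0.0001
```

```bash
python3 - <<'E'
from h import *
goal(.45,-.03,.2,6)
im,d=env.get_image('wrist');cv2.imwrite('pics/wrist19.png',im[:,:,::-1]);c=cam('wrist');X=cloud(c,d);z=X[:,:,2]
h=cv2.cvtColor(im,cv2.COLOR_RGB2HSV)
m=(h[:,:,1]>120)&(h[:,:,0]>55)&(h[:,:,0]<75)&(np.linalg.norm(X[:,:,:2]-[.454,.0865],axis=2)<.02)
print('button z',np.median(z[m]),m.sum())
im,d=env.get_image('top');cv2.imwrite('pics/top19.png',im[:,:,::-1]);X=cloud(cam('top'),d);z=X[:,:,2]
m=(abs(z-.13)<.008)&(np.linalg.norm(X[:,:,:2]-[.627,.024],axis=2)<.06)
if m.sum()>20:print('handle',rectxy(X[m]))
m=(abs(z-.084)<.006)&(np.linalg.norm(X[:,:,:2]-RC,axis=2)<.09)
k,l,s,ce=cv2.connectedComponentsWithStats(m.astype(np.uint8))
for i in range(1,k):
    if s[i,4]>30: print('rack card',rectxy(X[l==i]),np.median(z[l==i]))
E
```

```text
clock 49.8 shift [-0.62  0.3  -0.2 ] turn 0.02 | pos [ 0.4649 -0.0235  0.2075] head 6.09 tilt 0.05 w -0.0001 F [-1.  -0.2 -0.1]
button z 0.056263635908220866 1777
handle (625.7, 24.1, 58.9, 15.1, -84.14)
rack card (535.7, 273.9, 66.3, 10.3, 73.81) 0.08477686400233118
rack card (479.7, 290.4, 64.2, 9.9, 73.71) 0.08473464988829124
```

View pics/top19.png

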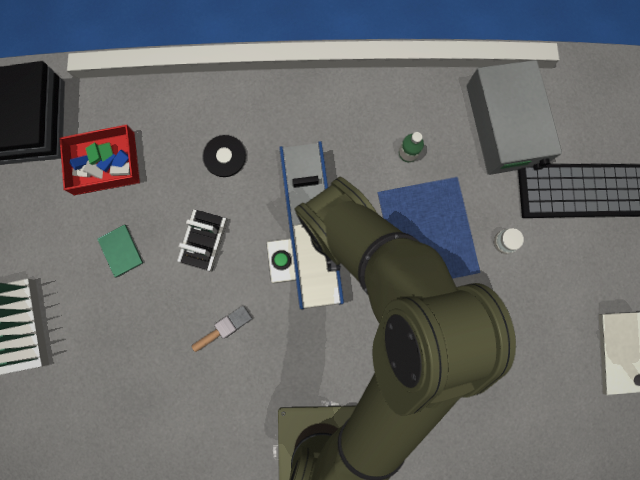

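View pics/wrist19.png

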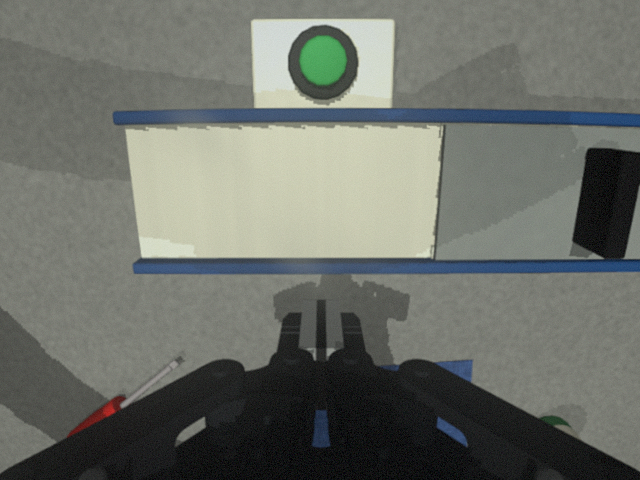

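```bash
python3 - <<'E'
from h import *
print(env.finish_job())
E
```

```text
the job is handed in; nothing more can be done
None
```

The job is done and handed in at about 50 s; the system gave no verdict.

- **Cover opened:** I slid it to its stop and found two tested cards, in bays 0 and 2.
- **Tested cards:** both now stand in the rack. Their tops measure about 84 mm, which means seated. The wrist camera put them up to 2.5 mm from the slot centres, within the 7 mm limit.
- **New cards:** all three from the mat stand in the station, one per bay. Before closing, their tops measured about 83.5 mm and they were within about 3 mm of the bay centres. The mat is now empty.
- **Cover shut:** I slid it until it pushed back with about 6.5 N at the end stop. The camera shows the handle about 1 mm from where it should be when shut. The handle travelled about 184 mm by the readings, against the nominal 185 mm.
- **Start button:** I pressed it until the force reached 17 N, so it bottomed out, then let go. It measures back up at 56 mm, the same height as before.

No check failed. The arm's position readings and the camera disagreed by 1–2 mm, so I allowed for that when placing the cards. I didn't measure the bystanders at the end. In the last overhead picture those in view look unmoved, but the arm hides the screwdriver, whose tip showed in the last wrist picture. The red look-alike was also hidden there and was last seen, untouched, before I picked up the last card.

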